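# Fetch the flanged bush from behind the gauges

### The job

First move the two tall steel gauges (the round one and the square one) that block the way off the storage board and stand both upright on the grey mat; then fetch the flanged brass bush from behind them and stand it, flange down, centred on the steel platen of the turntable. After that, put each tall gauge back upright in the middle of its own dark seat on the board, the square one squared up with its seat. Set things down rather than dropping or tipping them, and leave the plain sleeve and the thick washer on the board alone.

Things in the scene. Friction and masses are not known exactly. Their poses are not given: they have to be found in the camera images.
- cylinder_square: Round tall gauge (cylindrical square): upright bright steel tube, 48 mm outside diameter, 120 mm tall, open at the top (bore 34 mm), about 0.7 kg. It starts upright on its round seat. Origin: centre of its underside, z axis up.
- box_square: Square tall gauge (box square): upright dark steel square tube, 44 x 44 mm outside, 115 mm tall, open at the top, dark dots on its four sides, about 0.7 kg. It starts upright on its square seat. Origin: centre of its underside, z axis up, x and y axes square to its sides.
- flanged_bush: Flanged bush, brass, 40 mm tall in all: a round flange 52 mm in diameter and 6 mm thick at the bottom, above it a round body 40 mm in diameter with a 26 mm bore, about 0.25 kg. It starts flange down on the board, close behind and midway between the two tall gauges. Origin: centre of its underside, z axis up.
- seat_round: Round seat: a dark rubber disc 60 mm in diameter let in flush with the top of the storage board (0.6 mm proud to the eye, nothing to bump against). The plywood board is 160 x 270 mm and 18 mm thick; the two seats lie 80 mm apart near its edge towards the robot. Home of the round tall gauge. Origin: centre of the seat at the board's top surface, z axis up.
- seat_square: Square seat: a dark rubber square, 56 x 56 mm, let in flush with the board's top. Home of the square tall gauge. Origin: centre of the seat at the board's top surface; z axis up, x axis along the 160 mm side of the board and pointing away from the robot, y axis along its 270 mm side (along the row of the two seats).
- mat: Grey mat, fixed to the bench to one side of the board (left or right), 220 x 150 mm and 4 mm thick: the side area where the tall gauges wait. Origin: centre of its underside, its top 4 mm above; x axis along its 220 mm length, which points roughly away from the robot, y along its 150 mm width.
- turntable: Inspection turntable on the other side of the board, fixed and not turning: a grey base 125 x 125 mm and 26 mm high with a round steel platen, 96 mm in diameter with concentric rings, whose top lies 40 mm above the bench. Origin: centre of the base's underside (on the platen's axis), z axis up.
- plain_sleeve: Plain brass sleeve without flange, 40 mm in diameter, 40 mm tall, bore 26 mm, standing on the rear part of the board near one end. Not wanted: leave it. Origin: centre of its underside.
- thick_washer: Thick steel washer, 50 mm in diameter, 12 mm high, lying on the rear part of the board near the other end. Not wanted: leave it. Origin: centre of its underside.
Things that resemble listed ones, but are neither listed nor needed, are in the scene too. Leave any red or turquoise look-alike of the flanged_bush alone.

How it is judged:
By the outcome, as a careful person would: the job done as asked, in the order asked, and still so for the second after the job is handed in, with the robot touching nothing.
It also fails if it takes over 136 s, if anything falls off the work surface, if the arm or the gripper's body presses on something with over 40 N, if the wrist force passes 120 N, or if a joint passes its speed limit or range.

### The arm

A 6-joint arm with a two-finger parallel gripper is mounted at the origin on the work surface. World frame = base frame: x ahead of the robot, y to its left, z up, the work surface at z = 0. Lengths are in mm, angles in degrees, forces in N, time in s.
With the tool pointing down it reaches from about 350 to 850 mm from the base axis. Payload 8.1 kg.
Tool frame: the origin (TCP) lies at the very end of the fingers, on their centre line; the grasp point (between the pads) lies 19 mm behind it (r.grasp_offset is the distance from the TCP to the grasp point, in mm); z points along the fingers, y is the line along which they close (so a half turn about z gives the same grasp; the last joint's range is limited). The gripper opens to 85 mm and grips with 20 to 120 N. Pads are 22 mm wide; open, the fingers measure 114 mm over their backs; the gripper's body (76 mm by 85 mm) begins 54 mm behind the grasp point. The pads swing forward as they close: fully open they stand 13 mm farther back than shut.
Start: joints at [-80.065, 7.471, 85.268, -0, 87.261, -4.893], TCP at [153.573, -580.018, 231.292] pointing down, gripper open.
Joint ranges: [-169.43, 169.43], [-51.17, 129.36], [1.28, 143.12], [-76.62, 256.62], [0, 156.53], [-152.29, 152.29]. Speed limits (degrees/s): [136.94, 136.94, 159.86, 180, 180, 180].

### API

Orientations are given as [roll, pitch, yaw] about the fixed x, y, z axes, in that order (R = Rz(yaw) Ry(pitch) Rx(roll)).
In Python, from bench import r gives the robot as it stands.
- The arm moves only by the tool carry_out, never from a script. Its argument "commands" is a list of rows, each an object with "jaw": the finger opening in m, from 0 to 0.0854; "translation": the shift along the tool's x, y, z in m, a list of three; "spin": the turn about the tool's z in rad. A call has exactly 8 rows; each row shifts and turns the commanded pose from where the row before left it, along the tool's axes as they then stand; what a row does not reach is not made up. A row lasts 1/12 s, in which the tool goes at most 41.7 mm and 7.16 degrees, less where a joint would pass 70% of its speed; a pose out of reach is approached as far as the arm can. A call is refused whole if a number of a shift passes 0.0417 or a number of a turn 0.125, either way. A call with a gripper value outside its range is refused whole. The fingers move at their own pace and stop on an object; "squeeze" is the grip in N (left out, the last holds). Time passes only in rows, so rows that do not move let the fingers close, or fill a call up. It gives the time, the measured TCP pose, the force, the opening and the grip force at its end, in the units of the state.
- r.sense(): the state, without advancing time (a new reading comes with each control period).
- r.snapshot(name): name is "scene" or "side" or "wrist"; returns a dict with "pixels" (384x512x3 uint8, blue, green, red), "K" (3x3 intrinsics, pixels), "extrinsics" (4x4, takes a point from camera to world coordinates). Camera axes: x right, y down, z forward; pixel columns grow to the right and rows downward; lengths in mm; the calibration is good to about 2 mm. A picture is of the moment at which its call begins. There is no depth.
- r.hand_in(): hands the job in; it is judged then, once.
Trained networks look in a picture, given as the dict that the camera call returned (one of the last four; its "shot" number tells which), for a name from the list of things; names that differ only in an ending like _2 or _b are one class to them, and where a whole thing is asked for, a point or a joint stands for the part that bears it (a point fixed in the world has none). Each returns a list of dicts, best first, with "score" (0 to 1); they miss things now and then, are a little off and sometimes report something else, mostly with a low value. They report only what shows in the picture. A call takes as long as a camera call. They do not tell look-alikes from the thing itself.
- r.spot_in(picture, target): "xy" ([column, row] in pixels, amid what is visible of it).
- r.regions_of(picture, target): "pixels" (384x512 bool, what is visible of it) and "xy" ([column, row] in pixels, amid what is visible of it).
- r.landmark_of(picture, target): "xy" ([column, row] in pixels: a listed point, or the origin of a listed thing).
The state is a dict: "time": time; "joint_pos": joint angles; "qd": joint speeds; "joint_efforts": joint torques, N m; "tool_pos": TCP position; "tcp_rot": TCP orientation; "ft_force": force on the tool from outside, world axes, zero at the start; "wrist_torque": the same for the moment, N m; "finger_gap": finger opening in mm; "grip_force": force on a finger pad.
Only numpy, scipy, OpenCV 4.12 (cv2) and the standard library are available. Lean on these libraries where they do the work, as an engineer would, in place of code of your own. Each camera call takes 0.05 s, during which the arm holds its last target. There are 200 camera calls.

## Working session

There is one attempt and no reset: what is moved stays moved. The work goes in short steps, Python scripts to look and compute and a tool call to move; the robot and the scene stay as the last step left them, time stands still between calls to the robot, and variables do not carry over. Pictures are saved under pics/ and viewed, at most 14 in all, crops included, and the job is handed in when it is done.

Besides the shell and the picture viewer there is one more tool, called after ">>>" as name(argument=value, ...) on one line, values as JSON. carry_out: Moves the arm, as the interface text tells. Its arguments: {"type":"object","properties":{"commands":{"type":"array","items":{"type":"object","properties":{"jaw":{"type":"number"},"translation":{"type":"array","items":{"type":"number"}},"spin":{"type":"number"}}}},"squeeze":{"type":"number"}},"required":["commands"]}

```bash
mkdir -p pics
cat > h.py <<'E'
import numpy as np, cv2
from bench import r
def ray(p,uv):
    T=np.array(p["extrinsics"]);d=T[:3,:3]@np.linalg.inv(p["K"])@[uv[0],uv[1],1];return T[:3,3],d
def hit(p,uv,z):
    o,d=ray(p,uv);return (o+d*(z-o[2])/d[2])[:2]
def proj(p,X):
    T=np.linalg.inv(np.array(p["extrinsics"]));c=T[:3,:3]@np.array(X,float)+T[:3,3];q=np.array(p["K"])@c;return q[:2]/q[2]
def tri(ps,uvs):
    A=np.zeros((3,3));b=np.zeros(3)
    for p,uv in zip(ps,uvs):
        o,d=ray(p,uv);d=d/np.linalg.norm(d);M=np.eye(3)-np.outer(d,d);A+=M;b+=M@o
    return np.linalg.solve(A,b)
E
python3 - <<'E'
from h import *
s=r.sense();print(s)
ps={}
for n in("scene","side"):
    p=r.snapshot(n);ps[n]=p;cv2.imwrite(f"pics/{n}0.png",p["pixels"]);print(n,np.round(np.array(p["extrinsics"]),2).tolist(),p["K"][0][0])
Z=dict(cylinder_square=18,box_square=18,flanged_bush=18,seat_round=18,seat_square=18,mat=0,turntable=0,plain_sleeve=18,thick_washer=18)
for t,z in Z.items():
    L=[]
    for n,p in ps.items():
        o=r.landmark_of(p,t)
        for q in o[:3]: print(t,n,round(q["score"],2),np.round(q["xy"],1),np.round(hit(p,q["xy"],z),1))
        if o:L.append((p,o[0]["xy"]))
    if len(L)==2: print("  tri",tri(*zip(*L)).round(1))
E
```

```text
{'time': 0.0, 'joint_pos': array([-8.00659408e+01,  7.51490944e+00,  8.53311659e+01, -1.17512566e-03,
        8.72605411e+01, -4.89310154e+00]), 'qd': array([ 0.06269806,  0.04380849, -0.08062262,  0.04181217,  0.00432109,
        0.06714992]), 'joint_efforts': array([-2.43074101e-03, -5.69389558e+01, -5.00560391e+01, -1.95420785e-04,
        1.46358131e-02, -4.30274918e-05]), 'tool_pos': array([ 153.45979009, -579.46629821,  230.22841487]), 'tcp_rot': array([-1.79893672e+02, -7.92465167e-03,  1.48272106e+01]), 'ft_force': array([ 0.309725  , -0.76228219,  0.45957455]), 'wrist_torque': array([-0.00749203,  0.01479934,  0.05584976]), 'grip_force': 0.0, 'finger_gap': 85.74522083431216}
scene [[0.9, 0.34, -0.28, 842.99], [0.44, -0.72, 0.53, -578.94], [-0.02, -0.6, -0.8, 957.98], [0.0, 0.0, 0.0, 1.0]] 481.2257664411107
side [[-0.97, -0.18, 0.17, 384.56], [-0.25, 0.66, -0.7, 661.68], [0.02, -0.72, -0.69, 693.71], [0.0, 0.0, 0.0, 1.0]] 354.1309720320831
cylinder_square scene 0.63 [258.7 200.4] [525.9   6.6]
cylinder_square side 0.65 [252.6 200.6] [527.4   3.2]
  tri [526.8   5.2  20.2]
box
[... 629 characters left out ...]
.7 201.2] [529.2   6. ]
  tri [617.  -65.7 -84.9]
seat_square scene 0.52 [237.6 223.3] [510.7 -72.5]
seat_square side 0.54 [262.8 183. ] [516.4 -73. ]
  tri [513.7 -72.7  19.5]
mat scene 0.96 [195.4 326.4] [ 543.5 -321. ]
mat scene 0.33 [240.5 225.4] [513.2 -65. ]
turntable scene 0.63 [304.9 109.7] [497.8 354.8]
turntable scene 0.18 [268.8 221.8] [568.9 -27.3]
turntable side 0.8 [223.1 330.5] [500.4 358.9]
  tri [498.9 357.4  -1.9]
plain_sleeve scene 0.54 [258.  259.1] [ 594.8 -135.4]
plain_sleeve side 0.63 [243.1 162.4] [ 594.1 -147.5]
  tri [ 594.3 -139.    24.3]
thick_washer scene 0.89 [302.8 196.9] [616.9  61.3]
thick_washer side 0.84 [212.1 206.8] [625.   54.1]
  tri [620.6  58.3  23.7]
```

Run:
```python
import cv2
a=cv2.imread("pics/scene0.png")[90:380,130:390];b=cv2.imread("pics/side0.png")[110:380,120:380]
cv2.imwrite("pics/a.png",cv2.resize(a,None,fx=2,fy=2,interpolation=2));cv2.imwrite("pics/b.png",cv2.resize(b,None,fx=2.2,fy=2.2,interpolation=2))
```

```text
(no output)
```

View pics/a.png

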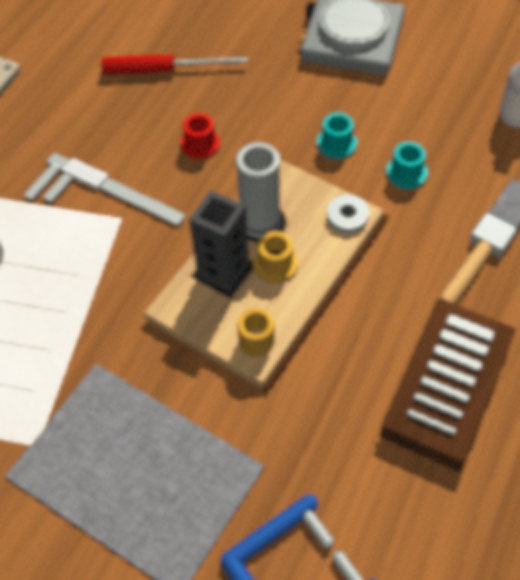

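View pics/b.png

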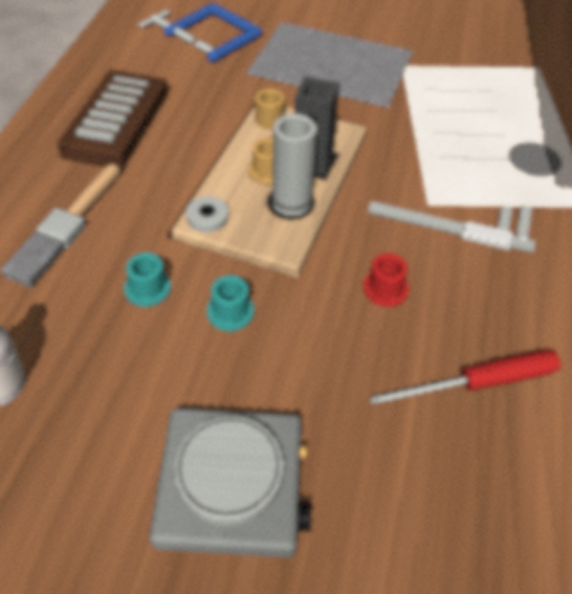

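The views show the two gauges and bush at (240,225), (259,200), (267,223) in the scene image, the mat in front of the sleeve (195,326), the turntable behind. Next: swing over the board in an arc.

>>> carry_out(commands=[{"translation": [0.029, -0.004, -0.006], "spin": 0.049}, {"translation": [0.029, -0.004, -0.006], "spin": 0.049}, {"translation": [0.029, -0.004, -0.006], "spin": 0.049}, {"translation": [0.029, -0.004, -0.006], "spin": 0.049}, {"translation": [0.029, -0.004, -0.006], "spin": 0.049}, {"translation": [0.029, -0.004, -0.006], "spin": 0.049}, {"translation": [0.029, -0.004, -0.006], "spin": 0.049}, {"translation": [0.029, -0.004, -0.006], "spin": 0.049}])

```text
invalid input
```

>>> carry_out(commands=[{"jaw": 0.085, "translation": [0.029, -0.004, -0.006], "spin": 0.049}, {"jaw": 0.085, "translation": [0.029, -0.004, -0.006], "spin": 0.049}, {"jaw": 0.085, "translation": [0.029, -0.004, -0.006], "spin": 0.049}, {"jaw": 0.085, "translation": [0.029, -0.004, -0.006], "spin": 0.049}, {"jaw": 0.085, "translation": [0.029, -0.004, -0.006], "spin": 0.049}, {"jaw": 0.085, "translation": [0.029, -0.004, -0.006], "spin": 0.049}, {"jaw": 0.085, "translation": [0.029, -0.004, -0.006], "spin": 0.049}, {"jaw": 0.085, "translation": [0.029, -0.004, -0.006], "spin": 0.049}])

```text
time: 1.67
tool_pos: [382.0, -527.7, 279.8]
tcp_rot: [180.0, -0.0, -7.8]
ft_force: [-0.6, -0.2, 0.6]
finger_gap: 85.1
grip_force: 0.0
```

```bash
cat >> h.py <<'E'
def plan(tgt,yaw,N,start=None,yaw0=None):
    s=r.sense();p=np.array(s["tool_pos"] if start is None else start,float);y0=s["tcp_rot"][2] if yaw0 is None else yaw0
    d=(yaw-y0+180)%360-180
    ps=np.radians(y0+d*np.arange(N)/N)
    M=sum(np.array([[np.cos(a),np.sin(a)],[np.sin(a),-np.cos(a)]]) for a in ps)
    t=np.linalg.solve(M,(np.array(tgt[:2])-p[:2]))/1000
    print(N,"rows t",t.round(4),round(-(tgt[2]-p[2])/1000/N,4),"spin",round(-np.radians(d)/N,4))
E
python3 -c "
from h import *
plan([480,-35,380],82,16)"
```

```text
16 rows t [ 0.0249 -0.0244] -0.0063 spin -0.0979
```

>>> carry_out(commands=[{"jaw": 0.085, "translation": [0.025, -0.0244, -0.0063], "spin": -0.098}, {"jaw": 0.085, "translation": [0.025, -0.0244, -0.0063], "spin": -0.098}, {"jaw": 0.085, "translation": [0.025, -0.0244, -0.0063], "spin": -0.098}, {"jaw": 0.085, "translation": [0.025, -0.0244, -0.0063], "spin": -0.098}, {"jaw": 0.085, "translation": [0.025, -0.0244, -0.0063], "spin": -0.098}, {"jaw": 0.085, "translation": [0.025, -0.0244, -0.0063], "spin": -0.098}, {"jaw": 0.085, "translation": [0.025, -0.0244, -0.0063], "spin": -0.098}, {"jaw": 0.085, "translation": [0.025, -0.0244, -0.0063], "spin": -0.098}])

```text
time: 2.33
tool_pos: [532.3, -299.9, 329.7]
tcp_rot: [-180.0, -0.0, 37.6]
ft_force: [0.1, 1.2, 0.6]
finger_gap: 85.0
grip_force: 0.0
```

>>> carry_out(commands=[{"jaw": 0.085, "translation": [0.025, -0.0244, -0.0063], "spin": -0.098}, {"jaw": 0.085, "translation": [0.025, -0.0244, -0.0063], "spin": -0.098}, {"jaw": 0.085, "translation": [0.025, -0.0244, -0.0063], "spin": -0.098}, {"jaw": 0.085, "translation": [0.025, -0.0244, -0.0063], "spin": -0.098}, {"jaw": 0.085, "translation": [0.025, -0.0244, -0.0063], "spin": -0.098}, {"jaw": 0.085, "translation": [0.025, -0.0244, -0.0063], "spin": -0.098}, {"jaw": 0.085, "translation": [0.025, -0.0244, -0.0063], "spin": -0.098}, {"jaw": 0.085, "translation": [0.025, -0.0244, -0.0063], "spin": -0.098}])

```text
time: 3.0
tool_pos: [477.8, -32.6, 380.2]
tcp_rot: [180.0, -0.0, 82.5]
ft_force: [0.7, 0.8, 0.1]
finger_gap: 85.1
grip_force: 0.0
```

Run:
```python
from h import *
p=r.snapshot("wrist");s=r.sense();print(s["tool_pos"],s["tcp_rot"],np.round(np.array(p["extrinsics"]),2).tolist(),p["K"])
cv2.imwrite("pics/w1.png",p["pixels"])
for t,z in dict(cylinder_square=18,box_square=18,flanged_bush=18,seat_round=18,seat_square=18).items():
    for q in r.landmark_of(p,t)[:2]: print(t,round(q["score"],2),np.round(q["xy"],1),np.round(hit(p,q["xy"],z),1))
import pickle;pickle.dump(p,open("w1.pkl","wb"))
```

```text
[475.927865   -28.39608182 382.92338092] [ 1.79888844e+02 -1.55277550e-01  8.30953294e+01] [[0.99, -0.12, -0.04, 488.45], [-0.13, -0.95, -0.3, 43.78], [0.0, 0.3, -0.95, 522.65], [0.0, 0.0, 0.0, 1.0]] [[273.04337056   0.         256.48099962]
 [  0.         273.04337056 187.7324768 ]
 [  0.           0.           1.        ]]
box_square 0.86 [280.7 166. ] [519.  -77.4]
flanged_bush 0.76 [344.9  12.7] [647.8 160.7]
flanged_bush 0.73 [307.2 138.5] [572.5 -32.4]
seat_round 0.57 [280.6 116.5] [528.2  12.9]
seat_square 0.72 [280.  163.3] [518.2 -72. ]
```

View pics/w1.png

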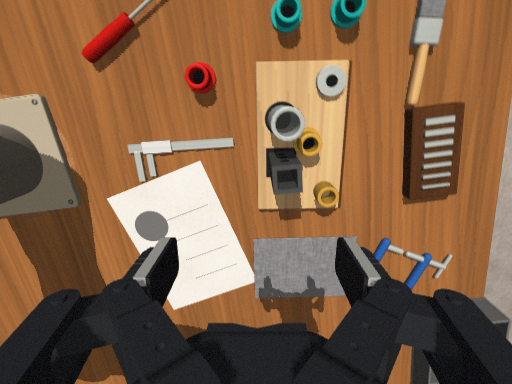

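Run:
```python
from h import *
p=r.snapshot("wrist");s=r.sense();print(s["tool_pos"],s["tcp_rot"][2])
im=p["pixels"]
hsv=cv2.cvtColor(im,cv2.COLOR_BGR2HSV)
print("board hsv",hsv[190:200,268:272].mean((0,1)),hsv[100,262],"wood",hsv[230,240])
for n,uv,z in[("cyltop",(287,123),138),("boxtop",(288,180),133),("bushtop",(309,143),58)]: print(n,hit(p,uv,z))
for t,z in dict(cylinder_square=138,box_square=133,mat=4,turntable=40).items():
    for q in r.regions_of(p,t)[:1]:
        pts=np.argwhere(q["pixels"])[:,::-1]; 
        W=np.array([hit(p,u,z) for u in pts]).astype(np.float32); print(t,q["score"],cv2.minAreaRect(W))
L,a,b=cv2.split(cv2.cvtColor(im,cv2.COLOR_BGR2LAB))
m=(L>150)&(b>145);m=m.astype(np.uint8);n,l,st,c=cv2.connectedComponentsWithStats(m)
i=max(range(1,n),key=lambda k:st[k,4]);print(st[i],c[i])
pts=np.argwhere(l==i)[:,::-1];W=np.array([hit(p,u,18) for u in pts]).astype(np.float32);print("board",cv2.minAreaRect(W))
```

```text
[478.59569701 -35.02087271 379.54985955] 82.10425265731706
board hsv [ 16.95  112.425 222.825] [ 17 113 221] wood [ 14 170 169]
cyltop [527.56029662   7.87300156]
boxtop [521.02475853 -74.77048941]
bushtop [568.9524499  -37.15921336]
cylinder_square 0.74 ((526.862548828125, 11.080545425415039), (45.827396392822266, 49.886871337890625), 19.88920783996582)
box_square 0.95 ((518.2376708984375, -61.114295959472656), (64.49083709716797, 47.847312927246094), 87.64354705810547)
mat 0.86 ((545.3078002929688, -315.7762451171875), (153.94577026367188, 222.9641571044922), 84.20497131347656)
[ 255   58   94  150 7680] [301.33697917 123.00794271]
board ((559.2195434570312, -34.29231262207031), (267.830810546875, 157.77493286132812), 83.34895324707031)
```

```bash
python3 -c "
from h import *
plan([519,-71.5,180],83.3,8)"
```

```text
8 rows t [-0.0039  0.0056] 0.0249 spin -0.0026
```

>>> carry_out(commands=[{"jaw": 0.085, "translation": [-0.0039, 0.0056, 0.025], "spin": -0.0026}, {"jaw": 0.085, "translation": [-0.0039, 0.0056, 0.025], "spin": -0.0026}, {"jaw": 0.085, "translation": [-0.0039, 0.0056, 0.025], "spin": -0.0026}, {"jaw": 0.085, "translation": [-0.0039, 0.0056, 0.025], "spin": -0.0026}, {"jaw": 0.085, "translation": [-0.0039, 0.0056, 0.025], "spin": -0.0026}, {"jaw": 0.085, "translation": [-0.0039, 0.0056, 0.025], "spin": -0.0026}, {"jaw": 0.085, "translation": [-0.0039, 0.0056, 0.025], "spin": -0.0026}, {"jaw": 0.085, "translation": [-0.0039, 0.0056, 0.025], "spin": -0.0026}])

```text
time: 4.22
tool_pos: [519.0, -71.6, 178.6]
tcp_rot: [-180.0, -0.0, 83.3]
ft_force: [0.6, 0.3, -0.1]
finger_gap: 85.0
grip_force: 0.0
```

Run:
```python
from h import *
s=r.sense();print(s["tool_pos"],s["tcp_rot"])
P=[r.snapshot("wrist"),r.snapshot("scene")]
a=np.vstack([p["pixels"] for p in P]);cv2.imwrite("pics/w2.png",np.hstack([P[0]["pixels"][100:384],cv2.resize(P[1]["pixels"][130:272,200:328],(256,284))]))
s=r.sense();print(s["tool_pos"],s["tcp_rot"])
for p in P:
  for t in("box_square","cylinder_square"):
    for q in r.landmark_of(p,t)[:1]: print(t,round(q["score"],2),np.round(q["xy"],1),np.round(hit(p,q["xy"],18),1))
print(hit(P[0],(256,188),133),proj(P[0],[519,-71.5,133]),proj(P[0],[519,-71.5,18]))
```

```text
[518.9678897  -71.55645787 178.55655103] [-1.79973582e+02 -1.86756568e-03  8.33490414e+01]
[516.13382087 -71.07605732 174.80685934] [-1.79492615e+02 -5.15890994e-02  8.33167829e+01]
box_square 0.63 [254.6 170.9] [517.8 -69.8]
cylinder_square 0.69 [257.6  93.8] [530.7  12.5]
box_square 0.6 [241.3 224.9] [520.4 -72.7]
cylinder_square 0.93 [258.5 201.5] [526.9   3.5]
[521.39668837 -54.14975251] [255.50241573 210.51276448] [255.84630631 172.21791396]
```

View pics/w2.png

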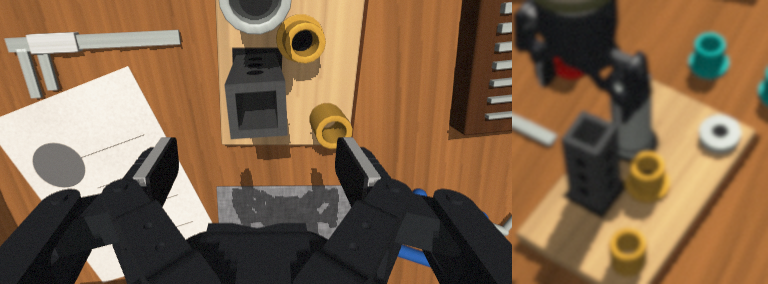

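>>> carry_out(commands=[{"jaw": 0.085, "translation": [0, 0, 0.0104], "spin": 0}, {"jaw": 0.085, "translation": [0, 0, 0.0104], "spin": 0}, {"jaw": 0.085, "translation": [0, 0, 0.0104], "spin": 0}, {"jaw": 0.085, "translation": [0, 0, 0.0104], "spin": 0}, {"jaw": 0.085, "translation": [0, 0, 0.0104], "spin": 0}, {"jaw": 0.085, "translation": [0, 0, 0.0104], "spin": 0}, {"jaw": 0.085, "translation": [0, 0, 0.0104], "spin": 0}, {"jaw": 0.085, "translation": [0, 0, 0.0104], "spin": 0}])

```text
time: 5.18
tool_pos: [518.7, -70.8, 95.6]
tcp_rot: [-180.0, -0.0, 83.4]
ft_force: [-0.0, -0.4, -0.2]
finger_gap: 85.0
grip_force: 0.0
```

>>> carry_out(commands=[{"jaw": 0.07, "translation": [0, 0, 0], "spin": 0}, {"jaw": 0.06, "translation": [0, 0, 0], "spin": 0}, {"jaw": 0.05, "translation": [0, 0, 0], "spin": 0}, {"jaw": 0.045, "translation": [0, 0, 0], "spin": 0}, {"jaw": 0.04, "translation": [0, 0, 0], "spin": 0}, {"jaw": 0.03, "translation": [0, 0, 0], "spin": 0}, {"jaw": 0.02, "translation": [0, 0, 0], "spin": 0}, {"jaw": 0.02, "translation": [0, 0, 0], "spin": 0}], squeeze=60)

```text
time: 5.85
tool_pos: [519.4, -70.9, 97.9]
tcp_rot: [179.9, 0.0, 83.4]
ft_force: [-3.8, 0.8, 6.7]
finger_gap: 44.0
grip_force: 60.3
```

>>> carry_out(commands=[{"jaw": 0.02, "translation": [0, 0, -0.005], "spin": 0}, {"jaw": 0.02, "translation": [0, 0, -0.01], "spin": 0}, {"jaw": 0.02, "translation": [0, 0, -0.012], "spin": 0}, {"jaw": 0.02, "translation": [0, 0, -0.012], "spin": 0}, {"jaw": 0.02, "translation": [0, 0, -0.012], "spin": 0}, {"jaw": 0.02, "translation": [0, 0, -0.012], "spin": 0}, {"jaw": 0.02, "translation": [0, 0, -0.011], "spin": 0}, {"jaw": 0.02, "translation": [0, 0, -0.006], "spin": 0}])

```text
time: 6.52
tool_pos: [519.9, -71.1, 179.5]
tcp_rot: [179.8, 0.0, 83.4]
ft_force: [-0.2, -0.0, -5.4]
finger_gap: 43.7
grip_force: 60.9
```

```bash
python3 -c "
from h import *
s=r.sense();print(s['tool_pos'],s['ft_force'],s['finger_gap'])
plan([587,-345,s['tool_pos'][2]],84.2,16)"
```

```text
[519.8567019  -71.09203464 179.49168584] [-0.18735945 -0.01071214 -5.39612044] 43.65493495202028
16 rows t [-0.0166  0.006 ] -0.0 spin -0.0009
```

>>> carry_out(commands=[{"jaw": 0.02, "translation": [-0.0166, 0.006, 0], "spin": -0.0009}, {"jaw": 0.02, "translation": [-0.0166, 0.006, 0], "spin": -0.0009}, {"jaw": 0.02, "translation": [-0.0166, 0.006, 0], "spin": -0.0009}, {"jaw": 0.02, "translation": [-0.0166, 0.006, 0], "spin": -0.0009}, {"jaw": 0.02, "translation": [-0.0166, 0.006, 0], "spin": -0.0009}, {"jaw": 0.02, "translation": [-0.0166, 0.006, 0], "spin": -0.0009}, {"jaw": 0.02, "translation": [-0.0166, 0.006, 0], "spin": -0.0009}, {"jaw": 0.02, "translation": [-0.0166, 0.006, 0], "spin": -0.0009}])

```text
time: 7.18
tool_pos: [551.7, -209.0, 176.9]
tcp_rot: [-180.0, -0.0, 83.8]
ft_force: [-0.1, -0.5, -6.6]
finger_gap: 43.9
grip_force: 61.0
```

>>> carry_out(commands=[{"jaw": 0.02, "translation": [-0.0166, 0.006, 0], "spin": -0.0009}, {"jaw": 0.02, "translation": [-0.0166, 0.006, 0], "spin": -0.0009}, {"jaw": 0.02, "translation": [-0.0166, 0.006, 0], "spin": -0.0009}, {"jaw": 0.02, "translation": [-0.0166, 0.006, 0], "spin": -0.0009}, {"jaw": 0.02, "translation": [-0.0166, 0.006, 0], "spin": -0.0009}, {"jaw": 0.02, "translation": [-0.0166, 0.006, 0], "spin": -0.0009}, {"jaw": 0.02, "translation": [-0.0166, 0.006, 0], "spin": -0.0009}, {"jaw": 0.02, "translation": [-0.0166, 0.006, 0], "spin": -0.0009}])

```text
time: 7.85
tool_pos: [585.5, -346.0, 176.6]
tcp_rot: [-180.0, -0.0, 84.2]
ft_force: [-0.3, -0.3, -6.2]
finger_gap: 43.9
grip_force: 61.0
```

>>> carry_out(commands=[{"jaw": 0.02, "translation": [0, 0, 0.005], "spin": 0}, {"jaw": 0.02, "translation": [0, 0, 0.015], "spin": 0}, {"jaw": 0.02, "translation": [0, 0, 0.015], "spin": 0}, {"jaw": 0.02, "translation": [0, 0, 0.015], "spin": 0}, {"jaw": 0.02, "translation": [0, 0, 0.015], "spin": 0}, {"jaw": 0.02, "translation": [0, 0, 0.01], "spin": 0}, {"jaw": 0.02, "translation": [0, 0, 0.005], "spin": 0}, {"jaw": 0.02, "translation": [0, 0, 0], "spin": 0}])

```text
time: 8.52
tool_pos: [584.6, -344.4, 94.7]
tcp_rot: [-179.8, -0.1, 84.2]
ft_force: [-0.7, 0.4, -6.2]
finger_gap: 43.9
grip_force: 61.6
```

Run:
```python
from h import *
p=r.snapshot("side");p2=r.snapshot("scene");s=r.sense();print(s["tool_pos"],s["tcp_rot"],s["ft_force"])
cv2.imwrite("pics/s3.png",np.hstack([cv2.resize(p["pixels"][60:190,190:350],(480,390)),cv2.resize(p2["pixels"][230:380,120:280],(416,390))])[:, :796])
```

```text
[ 585.8526071  -345.36175497   97.34557477] [1.79977059e+02 1.39829869e-02 8.42303982e+01] [ 0.67346202  0.21278498 -6.15095435]
```

View pics/s3.png

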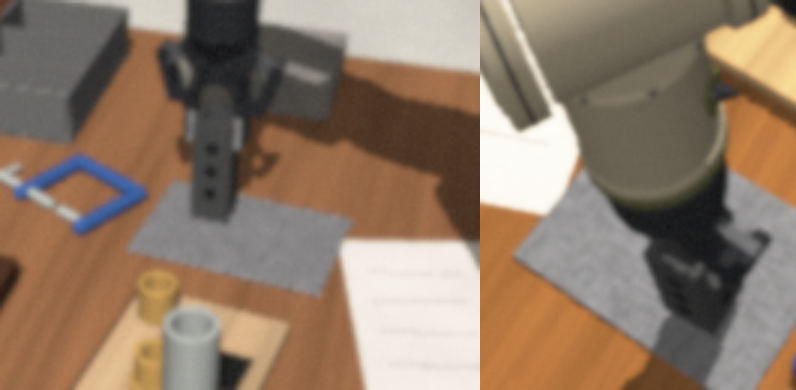

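>>> carry_out(commands=[{"jaw": 0.02, "translation": [0, 0, 0.004], "spin": 0}, {"jaw": 0.02, "translation": [0, 0, 0.004], "spin": 0}, {"jaw": 0.02, "translation": [0, 0, 0.002], "spin": 0}, {"jaw": 0.02, "translation": [0, 0, 0.001], "spin": 0}, {"jaw": 0.02, "translation": [0, 0, 0.001], "spin": 0}, {"jaw": 0.02, "translation": [0, 0, 0.0005], "spin": 0}, {"jaw": 0.02, "translation": [0, 0, 0.0005], "spin": 0}, {"jaw": 0.02, "translation": [0, 0, 0], "spin": 0}])

```text
time: 9.28
tool_pos: [585.7, -345.3, 84.1]
tcp_rot: [180.0, 0.0, 84.2]
ft_force: [0.2, 0.3, -6.0]
finger_gap: 44.1
grip_force: 61.9
```

>>> carry_out(commands=[{"jaw": 0.02, "translation": [0, 0, 0.0005], "spin": 0}, {"jaw": 0.02, "translation": [0, 0, 0.0005], "spin": 0}, {"jaw": 0.02, "translation": [0, 0, 0.0005], "spin": 0}, {"jaw": 0.02, "translation": [0, 0, 0.0005], "spin": 0}, {"jaw": 0.02, "translation": [0, 0, 0], "spin": 0}, {"jaw": 0.02, "translation": [0, 0, 0], "spin": 0}, {"jaw": 0.02, "translation": [0, 0, 0], "spin": 0}, {"jaw": 0.02, "translation": [0, 0, 0], "spin": 0}])

```text
time: 9.95
tool_pos: [585.9, -345.5, 84.0]
tcp_rot: [180.0, 0.0, 84.2]
ft_force: [-6.4, 3.7, 7.9]
finger_gap: 44.1
grip_force: 63.2
```

>>> carry_out(commands=[{"jaw": 0.02, "translation": [0, 0, -0.0007], "spin": 0}, {"jaw": 0.02, "translation": [0, 0, 0], "spin": 0}, {"jaw": 0.046, "translation": [0, 0, 0], "spin": 0}, {"jaw": 0.05, "translation": [0, 0, 0], "spin": 0}, {"jaw": 0.06, "translation": [0, 0, 0], "spin": 0}, {"jaw": 0.07, "translation": [0, 0, 0], "spin": 0}, {"jaw": 0.075, "translation": [0, 0, 0], "spin": 0}, {"jaw": 0.075, "translation": [0, 0, 0], "spin": 0}])

```text
time: 10.62
tool_pos: [585.7, -345.3, 82.6]
tcp_rot: [180.0, 0.0, 84.2]
ft_force: [0.3, 0.3, 0.3]
finger_gap: 74.8
grip_force: 0.0
```

>>> carry_out(commands=[{"jaw": 0.075, "translation": [0, 0, -0.01], "spin": 0}, {"jaw": 0.075, "translation": [0, 0, -0.02], "spin": 0}, {"jaw": 0.075, "translation": [0, 0, -0.02], "spin": 0}, {"jaw": 0.075, "translation": [0, 0, -0.02], "spin": 0}, {"jaw": 0.085, "translation": [0, 0, -0.02], "spin": 0}, {"jaw": 0.085, "translation": [0, 0, -0.02], "spin": 0}, {"jaw": 0.085, "translation": [0, 0, -0.02], "spin": 0}, {"jaw": 0.085, "translation": [0, 0, -0.01], "spin": 0}])

```text
time: 11.28
tool_pos: [586.6, -346.0, 227.0]
tcp_rot: [179.8, 0.1, 84.2]
ft_force: [0.4, -0.7, 1.0]
finger_gap: 85.1
grip_force: 0.0
```

Run:
```python
from h import *
p=r.snapshot("wrist");p2=r.snapshot("scene");s=r.sense();print(s["tool_pos"],s["tcp_rot"],s["ft_force"])
cv2.imwrite("pics/s4.png",np.hstack([p["pixels"],cv2.resize(p2["pixels"][130:380,120:310],(288,384))]))
for q,n in((p,"w"),(p2,"s")):
  for t,z in(("cylinder_square",18),("seat_square",18),("box_square",4)):
    for o in r.landmark_of(q,t)[:1]: print(n,t,round(o["score"],2),np.round(hit(q,o["xy"],z),1))
plan([528.5,8,190],83.3,16)
```

```text
[ 586.86566097 -346.16544491  226.19470262] [1.79727084e+02 1.51900043e-01 8.42254222e+01] [-0.26333556 -0.66460068  0.29539019]
w box_square 0.59 [ 584.6 -344.3]
s cylinder_square 0.77 [527.8   7.5]
s seat_square 0.75 [508.2 -65.8]
s box_square 0.69 [ 584.4 -341.2]
16 rows t [ 0.0215 -0.0059] 0.0019 spin 0.001
```

View pics/s4.png

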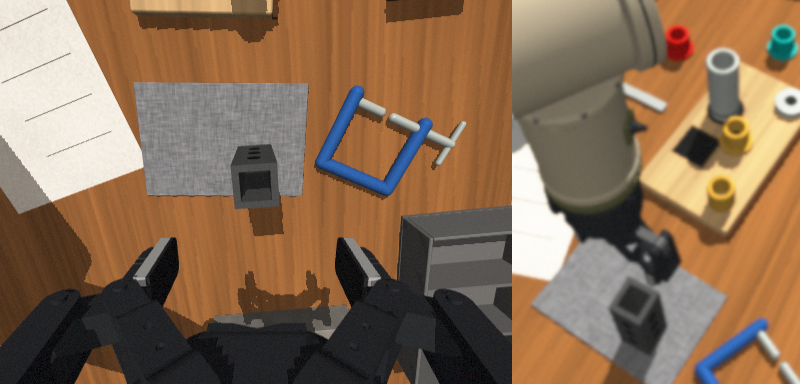

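>>> carry_out(commands=[{"jaw": 0.085, "translation": [0.0215, -0.0059, 0.0019], "spin": 0.001}, {"jaw": 0.085, "translation": [0.0215, -0.0059, 0.0019], "spin": 0.001}, {"jaw": 0.085, "translation": [0.0215, -0.0059, 0.0019], "spin": 0.001}, {"jaw": 0.085, "translation": [0.0215, -0.0059, 0.0019], "spin": 0.001}, {"jaw": 0.085, "translation": [0.0215, -0.0059, 0.0019], "spin": 0.001}, {"jaw": 0.085, "translation": [0.0215, -0.0059, 0.0019], "spin": 0.001}, {"jaw": 0.085, "translation": [0.0215, -0.0059, 0.0019], "spin": 0.001}, {"jaw": 0.085, "translation": [0.0215, -0.0059, 0.0019], "spin": 0.001}])

```text
time: 12.35
tool_pos: [555.8, -168.1, 206.2]
tcp_rot: [-179.9, -0.0, 83.8]
ft_force: [0.6, -0.3, 0.2]
finger_gap: 85.0
grip_force: 0.0
```

>>> carry_out(commands=[{"jaw": 0.085, "translation": [0.0215, -0.0059, 0.0019], "spin": 0.001}, {"jaw": 0.085, "translation": [0.0215, -0.0059, 0.0019], "spin": 0.001}, {"jaw": 0.085, "translation": [0.0215, -0.0059, 0.0019], "spin": 0.001}, {"jaw": 0.085, "translation": [0.0215, -0.0059, 0.0019], "spin": 0.001}, {"jaw": 0.085, "translation": [0.0215, -0.0059, 0.0019], "spin": 0.001}, {"jaw": 0.085, "translation": [0.0215, -0.0059, 0.0019], "spin": 0.001}, {"jaw": 0.085, "translation": [0.0215, -0.0059, 0.0019], "spin": 0.001}, {"jaw": 0.085, "translation": [0.0215, -0.0059, 0.0019], "spin": 0.001}])

```text
time: 13.02
tool_pos: [528.1, 8.0, 191.2]
tcp_rot: [-179.9, -0.0, 83.3]
ft_force: [0.3, -0.1, -1.0]
finger_gap: 85.2
grip_force: 0.0
```

Run:
```python
from h import *
import time
p=r.snapshot("wrist");S=[r.snapshot("side")];s=r.sense();print(s["tool_pos"],s["tcp_rot"],s["ft_force"])
cv2.imwrite("pics/w5.png",p["pixels"])
o=r.regions_of(p,"cylinder_square")[0];ys,xs=np.nonzero(o["pixels"]);print(o["score"],xs.min(),xs.max(),ys.min(),ys.max())
print("pred top at tcp xy",proj(p,[528.2,8,138]),proj(p,[528.2-24,8,138]),proj(p,[528.2,8-24,138]))
for t in("cylinder_square",):
    for q in [p]+S:
      for o in r.landmark_of(q,t)[:1]: print(t,round(o["score"],2),np.round(hit(q,o["xy"],18),1))
plan([528.2,8,100],83.3,8)
```

```text
[527.72162307   9.71329231 190.90659178] [-1.79864410e+02 -5.67699996e-02  8.34696654e+01] [-0.57505485 -0.22410054  0.53378955]
0.82 225 285 150 233
pred top at tcp xy [255.67477175 206.75916494] [224.77131891 210.12129472] [259.21294585 234.74449117]
cylinder_square 0.95 [529.9   7.8]
cylinder_square 0.64 [522.4   8. ]
8 rows t [ 0.0002 -0.0001] 0.0115 spin 0.0001
```

>>> carry_out(commands=[{"jaw": 0.085, "translation": [0, 0, 0.0115], "spin": 0}, {"jaw": 0.085, "translation": [0, 0, 0.0115], "spin": 0}, {"jaw": 0.085, "translation": [0, 0, 0.0115], "spin": 0}, {"jaw": 0.085, "translation": [0, 0, 0.0115], "spin": 0}, {"jaw": 0.085, "translation": [0, 0, 0.0115], "spin": 0}, {"jaw": 0.085, "translation": [0, 0, 0.0115], "spin": 0}, {"jaw": 0.085, "translation": [0, 0, 0.0115], "spin": 0}, {"jaw": 0.085, "translation": [0, 0, 0.0115], "spin": 0}])

```text
time: 13.93
tool_pos: [528.7, 6.9, 98.8]
tcp_rot: [-180.0, 0.0, 83.3]
ft_force: [0.5, 0.1, 0.4]
finger_gap: 84.7
grip_force: 0.0
```

>>> carry_out(commands=[{"jaw": 0.07, "translation": [0, 0, 0], "spin": 0}, {"jaw": 0.06, "translation": [0, 0, 0], "spin": 0}, {"jaw": 0.054, "translation": [0, 0, 0], "spin": 0}, {"jaw": 0.05, "translation": [0, 0, 0], "spin": 0}, {"jaw": 0.045, "translation": [0, 0, 0], "spin": 0}, {"jaw": 0.03, "translation": [0, 0, 0], "spin": 0}, {"jaw": 0.02, "translation": [0, 0, 0], "spin": 0}, {"jaw": 0.02, "translation": [0, 0, 0], "spin": 0}], squeeze=60)

```text
time: 14.6
tool_pos: [529.2, 6.9, 101.4]
tcp_rot: [180.0, -0.0, 83.3]
ft_force: [-4.1, -0.0, 6.5]
finger_gap: 46.8
grip_force: 61.1
```

>>> carry_out(commands=[{"jaw": 0.02, "translation": [0, 0, -0.005], "spin": 0}, {"jaw": 0.02, "translation": [0, 0, -0.01], "spin": 0}, {"jaw": 0.02, "translation": [0, 0, -0.012], "spin": 0}, {"jaw": 0.02, "translation": [0, 0, -0.012], "spin": 0}, {"jaw": 0.02, "translation": [0, 0, -0.012], "spin": 0}, {"jaw": 0.02, "translation": [0, 0, -0.012], "spin": 0}, {"jaw": 0.02, "translation": [0, 0, -0.011], "spin": 0}, {"jaw": 0.02, "translation": [0, 0, -0.006], "spin": 0}])

```text
time: 15.27
tool_pos: [529.9, 6.8, 182.8]
tcp_rot: [179.8, -0.0, 83.3]
ft_force: [0.1, -0.1, -7.0]
finger_gap: 47.0
grip_force: 63.2
```

```bash
python3 -c "
from h import *
s=r.sense();print(s['tool_pos'],s['ft_force'],s['finger_gap'])
plan([502.5,-286.5,s['tool_pos'][2]],84.2,16)"
```

```text
[529.90105448   6.82623837 182.79640403] [ 0.14896669 -0.06322449 -7.04708507] 46.976203898124446
16 rows t [-0.0184  0.0003] -0.0 spin -0.001
```

>>> carry_out(commands=[{"jaw": 0.02, "translation": [-0.0184, 0.0003, 0], "spin": -0.001}, {"jaw": 0.02, "translation": [-0.0184, 0.0003, 0], "spin": -0.001}, {"jaw": 0.02, "translation": [-0.0184, 0.0003, 0], "spin": -0.001}, {"jaw": 0.02, "translation": [-0.0184, 0.0003, 0], "spin": -0.001}, {"jaw": 0.02, "translation": [-0.0184, 0.0003, 0], "spin": -0.001}, {"jaw": 0.02, "translation": [-0.0184, 0.0003, 0], "spin": -0.001}, {"jaw": 0.02, "translation": [-0.0184, 0.0003, 0], "spin": -0.001}, {"jaw": 0.02, "translation": [-0.0184, 0.0003, 0], "spin": -0.001}])

```text
time: 15.93
tool_pos: [514.4, -140.5, 180.4]
tcp_rot: [-180.0, -0.0, 83.8]
ft_force: [-0.0, 0.6, -8.2]
finger_gap: 46.8
grip_force: 63.0
```

>>> carry_out(commands=[{"jaw": 0.02, "translation": [-0.0184, 0.0003, 0], "spin": -0.001}, {"jaw": 0.02, "translation": [-0.0184, 0.0003, 0], "spin": -0.001}, {"jaw": 0.02, "translation": [-0.0184, 0.0003, 0], "spin": -0.001}, {"jaw": 0.02, "translation": [-0.0184, 0.0003, 0], "spin": -0.001}, {"jaw": 0.02, "translation": [-0.0184, 0.0003, 0], "spin": -0.001}, {"jaw": 0.02, "translation": [-0.0184, 0.0003, 0], "spin": -0.001}, {"jaw": 0.02, "translation": [-0.0184, 0.0003, 0], "spin": -0.001}, {"jaw": 0.02, "translation": [-0.0184, 0.0003, 0], "spin": -0.001}])

```text
time: 16.6
tool_pos: [501.3, -287.1, 180.3]
tcp_rot: [-180.0, -0.0, 84.2]
ft_force: [1.0, -0.4, -7.8]
finger_gap: 46.6
grip_force: 63.0
```

>>> carry_out(commands=[{"jaw": 0.02, "translation": [0, 0, 0.005], "spin": 0}, {"jaw": 0.02, "translation": [0, 0, 0.015], "spin": 0}, {"jaw": 0.02, "translation": [0, 0, 0.015], "spin": 0}, {"jaw": 0.02, "translation": [0, 0, 0.015], "spin": 0}, {"jaw": 0.02, "translation": [0, 0, 0.015], "spin": 0}, {"jaw": 0.02, "translation": [0, 0, 0.01], "spin": 0}, {"jaw": 0.02, "translation": [0, 0, 0.005], "spin": 0}, {"jaw": 0.02, "translation": [0, 0, 0.003], "spin": 0}])

```text
time: 17.27
tool_pos: [501.2, -285.8, 96.3]
tcp_rot: [-179.9, -0.0, 84.2]
ft_force: [0.3, 0.1, -8.0]
finger_gap: 47.1
grip_force: 63.3
```

>>> carry_out(commands=[{"jaw": 0.02, "translation": [0, 0, 0.002], "spin": 0}, {"jaw": 0.02, "translation": [0, 0, 0.002], "spin": 0}, {"jaw": 0.02, "translation": [0, 0, 0.002], "spin": 0}, {"jaw": 0.02, "translation": [0, 0, 0.001], "spin": 0}, {"jaw": 0.02, "translation": [0, 0, 0.001], "spin": 0}, {"jaw": 0.02, "translation": [0, 0, 0.001], "spin": 0}, {"jaw": 0.02, "translation": [0, 0, 0], "spin": 0}, {"jaw": 0.02, "translation": [0, 0, 0], "spin": 0}])

```text
time: 17.93
tool_pos: [501.6, -286.3, 88.3]
tcp_rot: [180.0, 0.0, 84.2]
ft_force: [0.5, 0.6, -7.7]
finger_gap: 47.0
grip_force: 63.3
```

>>> carry_out(commands=[{"jaw": 0.02, "translation": [0, 0, 0.0005], "spin": 0}, {"jaw": 0.02, "translation": [0, 0, 0.0005], "spin": 0}, {"jaw": 0.02, "translation": [0, 0, 0.0005], "spin": 0}, {"jaw": 0.02, "translation": [0, 0, 0], "spin": 0}, {"jaw": 0.02, "translation": [0, 0, 0], "spin": 0}, {"jaw": 0.02, "translation": [0, 0, 0], "spin": 0}, {"jaw": 0.02, "translation": [0, 0, 0], "spin": 0}, {"jaw": 0.02, "translation": [0, 0, 0], "spin": 0}])

```text
time: 18.6
tool_pos: [501.8, -286.5, 87.5]
tcp_rot: [180.0, 0.0, 84.2]
ft_force: [-4.9, 2.1, 6.2]
finger_gap: 47.0
grip_force: 64.8
```

>>> carry_out(commands=[{"jaw": 0.02, "translation": [0, 0, -0.0007], "spin": 0}, {"jaw": 0.02, "translation": [0, 0, 0], "spin": 0}, {"jaw": 0.05, "translation": [0, 0, 0], "spin": 0}, {"jaw": 0.055, "translation": [0, 0, 0], "spin": 0}, {"jaw": 0.065, "translation": [0, 0, 0], "spin": 0}, {"jaw": 0.075, "translation": [0, 0, 0], "spin": 0}, {"jaw": 0.08, "translation": [0, 0, 0], "spin": 0}, {"jaw": 0.08, "translation": [0, 0, 0], "spin": 0}])

```text
time: 19.27
tool_pos: [501.8, -286.4, 87.6]
tcp_rot: [180.0, 0.0, 84.2]
ft_force: [0.1, 0.5, -0.4]
finger_gap: 80.0
grip_force: 0.0
```

>>> carry_out(commands=[{"jaw": 0.08, "translation": [0, 0, -0.01], "spin": 0}, {"jaw": 0.08, "translation": [0, 0, -0.02], "spin": 0}, {"jaw": 0.08, "translation": [0, 0, -0.02], "spin": 0}, {"jaw": 0.08, "translation": [0, 0, -0.02], "spin": 0}, {"jaw": 0.085, "translation": [0, 0, -0.02], "spin": 0}, {"jaw": 0.085, "translation": [0, 0, -0.02], "spin": 0}, {"jaw": 0.085, "translation": [0, 0, -0.02], "spin": 0}, {"jaw": 0.085, "translation": [0, 0, -0.01], "spin": 0}])

```text
time: 19.93
tool_pos: [502.6, -286.9, 231.5]
tcp_rot: [179.8, 0.1, 84.2]
ft_force: [0.7, -0.2, 0.5]
finger_gap: 85.1
grip_force: 0.0
```

Run:
```python
from h import *
plan([560,-60,230],83.3,8)
```

```text
8 rows t [0.029  0.0041] 0.0002 spin 0.002
```

>>> carry_out(commands=[{"jaw": 0.085, "translation": [0.029, 0.0041, 0], "spin": 0.002}, {"jaw": 0.085, "translation": [0.029, 0.0041, 0], "spin": 0.002}, {"jaw": 0.085, "translation": [0.029, 0.0041, 0], "spin": 0.002}, {"jaw": 0.085, "translation": [0.029, 0.0041, 0], "spin": 0.002}, {"jaw": 0.085, "translation": [0.029, 0.0041, 0], "spin": 0.002}, {"jaw": 0.085, "translation": [0.029, 0.0041, 0], "spin": 0.002}, {"jaw": 0.085, "translation": [0.029, 0.0041, 0], "spin": 0.002}, {"jaw": 0.085, "translation": [0.029, 0.0041, 0], "spin": 0.002}])

```text
time: 20.6
tool_pos: [559.2, -57.7, 227.5]
tcp_rot: [180.0, 0.0, 83.3]
ft_force: [1.6, 0.6, 0.7]
finger_gap: 84.8
grip_force: 0.0
```

```bash
cat > seats.py <<'E'
from h import *
import sys,pickle
r.snapshot("wrist");p=r.snapshot("wrist");sc=r.snapshot("scene")
pickle.dump((p,sc),open("seats.pkl","wb"))
s=r.sense();print(s["tool_pos"],s["tcp_rot"][2])
cv2.imwrite("pics/"+sys.argv[1],np.hstack([p["pixels"],cv2.resize(sc["pixels"][130:380,120:310],(288,384))]))
for n,q in(("w",p),("s",sc)):
  for t,z in dict(seat_square=18,seat_round=18,flanged_bush=58,plain_sleeve=58).items():
    for o in r.regions_of(q,t)[:1]:
        m=o["pixels"].astype(np.uint8);c=max(cv2.findContours(m,0,1)[0],key=len)[:,0]
        W=np.array([hit(q,u,z) for u in c],np.float32);print(n,t,round(o["score"],2),np.round(o["xy"]),"rect",np.round(np.hstack([np.ravel(x) for x in cv2.minAreaRect(W)]),1))
    for o in r.landmark_of(q,t)[:1]: print("   lm",round(o["score"],2),hit(q,o["xy"],18).round(1))
E
python3 seats.py s6.png
```

```text
[559.34287557 -57.22664554 227.41055688] 83.50507689977893
w seat_square 0.64 [226. 178.] rect [519.7 -70.7  54.2  55.8  83.4]
   lm 0.67 [516.9 -72.1]
w seat_round 0.57 [228. 118.] rect [529.    8.5  58.3  59.   83.5]
   lm 0.7 [528.1   2.8]
w flanged_bush 0.97 [266. 149.] rect [571.  -32.2  46.4  44.   83.5]
   lm 0.78 [570.2 -34.1]
w plain_sleeve 0.77 [290. 228.] rect [ 593.2 -128.9   38.8   53.3   18.8]
   lm 0.76 [ 598.2 -134.3]
s seat_square 0.58 [242. 222.] rect [521.3 -70.7  55.1  53.8  83.9]
   lm 0.6 [519.4 -69.2]
s seat_round 0.74 [262. 200.] rect [527.2   9.7  57.6  48.   52.4]
   lm 0.86 [530.7   9.2]
s flanged_bush 0.73 [268. 222.] rect [577.3 -52.8  48.9  69.2  25.1]
   lm 0.83 [647.9 156.5]
s plain_sleeve 0.9 [259. 257.] rect [ 601.2 -146.3   38.4   55.    25.9]
   lm 0.82 [ 595.4 -132.1]
```

View pics/s6.png

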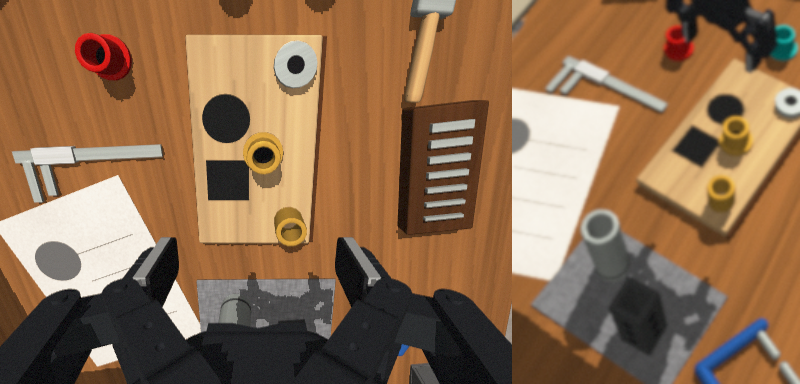

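Run:
```python
from h import *
import pickle
p,sc=pickle.load(open("seats.pkl","rb"))
# gold mask -> fit by rendering silhouettes
hsv=cv2.cvtColor(p["pixels"],cv2.COLOR_BGR2HSV);m=(cv2.inRange(hsv,(15,140,60),(35,255,255))>0);m[:, :235]=0;m[:,292:]=0;m[:125]=0;m[180:]=0
ys,xs=np.nonzero(m);print(len(xs),xs.min(),xs.max(),ys.min(),ys.max())
from scipy.optimize import minimize
a=np.linspace(0,2*np.pi,60)
def sil(c):
    P=[]
    for z,R in((18,26),(24,26),(58,20)): P+= [proj(p,[c[0]+R*np.cos(t),c[1]+R*np.sin(t),z]) for t in a]
    im=np.zeros((384*4,512*4),np.uint8)
    P=np.array(P)
    for k in range(2):
        cv2.fillConvexPoly(im,cv2.convexHull((P[k*60:(k+2)*60]*4).round().astype(np.int32)),1)
    return im>0
M=cv2.morphologyEx(m.astype(np.uint8),cv2.MORPH_CLOSE,np.ones((5,5)));c=max(cv2.findContours(M,0,1)[0],key=len);cv2.drawContours(M,[c],-1,1,-1)
M4=cv2.resize(M,(2048,1536),interpolation=0)>0
best=min(((np.sum(sil((x,y))^M4),x,y) for x in np.arange(564,578,1) for y in np.arange(-44,-28,1)));print(best, M4.sum())
plan([best[1],best[2],110],83.3,8)
```

```text
1080 243 282 132 174
(np.int64(901), np.int64(571), np.int64(-39)) 21168
8 rows t [0.0027 0.0012] 0.0147 spin 0.0
```

>>> carry_out(commands=[{"jaw": 0.085, "translation": [0.0027, 0.0012, 0.0147], "spin": 0}, {"jaw": 0.085, "translation": [0.0027, 0.0012, 0.0147], "spin": 0}, {"jaw": 0.085, "translation": [0.0027, 0.0012, 0.0147], "spin": 0}, {"jaw": 0.085, "translation": [0.0027, 0.0012, 0.0147], "spin": 0}, {"jaw": 0.085, "translation": [0.0027, 0.0012, 0.0147], "spin": 0}, {"jaw": 0.085, "translation": [0.0027, 0.0012, 0.0147], "spin": 0}, {"jaw": 0.085, "translation": [0.0027, 0.0012, 0.0147], "spin": 0}, {"jaw": 0.085, "translation": [0.0027, 0.0012, 0.0147], "spin": 0}])

```text
time: 22.22
tool_pos: [571.3, -38.6, 109.1]
tcp_rot: [180.0, -0.0, 83.3]
ft_force: [-0.3, 0.5, 0.1]
finger_gap: 85.0
grip_force: 0.0
```

>>> carry_out(commands=[{"jaw": 0.085, "translation": [0, 0, 0.012], "spin": 0}, {"jaw": 0.085, "translation": [0, 0, 0.012], "spin": 0}, {"jaw": 0.085, "translation": [0, 0, 0.012], "spin": 0}, {"jaw": 0.085, "translation": [0, 0, 0.012], "spin": 0}, {"jaw": 0.085, "translation": [0, 0, 0.012], "spin": 0}, {"jaw": 0.085, "translation": [0, 0, 0.01], "spin": 0}, {"jaw": 0.085, "translation": [0, 0, 0.006], "spin": 0}, {"jaw": 0.085, "translation": [0, 0, 0.002], "spin": 0}])

```text
time: 22.88
tool_pos: [570.3, -38.8, 30.2]
tcp_rot: [-179.9, -0.0, 83.3]
ft_force: [0.0, 0.0, -1.4]
finger_gap: 84.7
grip_force: 0.0
```

>>> carry_out(commands=[{"jaw": 0.07, "translation": [0, 0, 0], "spin": 0}, {"jaw": 0.06, "translation": [0, 0, 0], "spin": 0}, {"jaw": 0.05, "translation": [0, 0, 0], "spin": 0}, {"jaw": 0.046, "translation": [0, 0, 0], "spin": 0}, {"jaw": 0.043, "translation": [0, 0, 0], "spin": 0}, {"jaw": 0.041, "translation": [0, 0, 0], "spin": 0}, {"jaw": 0.039, "translation": [0, 0, 0], "spin": 0}, {"jaw": 0.039, "translation": [0, 0, 0], "spin": 0}], squeeze=25)

```text
time: 23.55
tool_pos: [571.3, -38.8, 32.4]
tcp_rot: [180.0, 0.0, 83.3]
ft_force: [-3.5, 0.8, 5.6]
finger_gap: 39.7
grip_force: 25.2
```

>>> carry_out(commands=[{"jaw": 0.05, "translation": [0, 0, 0], "spin": 0}, {"jaw": 0.075, "translation": [0, 0, 0], "spin": 0}, {"jaw": 0.08, "translation": [0, 0, 0], "spin": 0}, {"jaw": 0.08, "translation": [0, 0, 0], "spin": -0.1}, {"jaw": 0.08, "translation": [0, 0, 0], "spin": -0.12}, {"jaw": 0.08, "translation": [0, 0, 0], "spin": -0.12}, {"jaw": 0.08, "translation": [0, 0, 0], "spin": -0.12}, {"jaw": 0.08, "translation": [0, 0, 0], "spin": -0.12}])

```text
time: 24.22
tool_pos: [571.2, -38.8, 31.7]
tcp_rot: [180.0, 0.0, 116.9]
ft_force: [-0.7, 0.6, -0.9]
finger_gap: 80.1
grip_force: 0.0
```

>>> carry_out(commands=[{"jaw": 0.08, "translation": [0, 0, 0], "spin": -0.12}, {"jaw": 0.08, "translation": [0, 0, 0], "spin": -0.12}, {"jaw": 0.08, "translation": [0, 0, 0], "spin": -0.12}, {"jaw": 0.08, "translation": [0, 0, 0], "spin": -0.12}, {"jaw": 0.08, "translation": [0, 0, 0], "spin": -0.12}, {"jaw": 0.08, "translation": [0, 0, 0], "spin": -0.12}, {"jaw": 0.08, "translation": [0, 0, 0], "spin": -0.12}, {"jaw": 0.08, "translation": [0, 0, 0], "spin": -0.12}])

```text
time: 24.88
tool_pos: [571.3, -38.8, 31.7]
tcp_rot: [180.0, 0.0, 171.9]
ft_force: [0.3, -0.6, 0.2]
finger_gap: 80.0
grip_force: 0.0
```

>>> carry_out(commands=[{"jaw": 0.07, "translation": [0, 0, 0], "spin": -0.031}, {"jaw": 0.06, "translation": [0, 0, 0], "spin": 0}, {"jaw": 0.05, "translation": [0, 0, 0], "spin": 0}, {"jaw": 0.046, "translation": [0, 0, 0], "spin": 0}, {"jaw": 0.043, "translation": [0, 0, 0], "spin": 0}, {"jaw": 0.041, "translation": [0, 0, 0], "spin": 0}, {"jaw": 0.03, "translation": [0, 0, 0], "spin": 0}, {"jaw": 0.02, "translation": [0, 0, 0], "spin": 0}], squeeze=40)

```text
time: 25.55
tool_pos: [571.4, -38.8, 32.0]
tcp_rot: [180.0, 0.0, 173.3]
ft_force: [-0.1, 0.8, 1.7]
finger_gap: 38.0
grip_force: 41.3
```

>>> carry_out(commands=[{"jaw": 0.02, "translation": [0, 0, -0.004], "spin": 0}, {"jaw": 0.02, "translation": [0, 0, -0.01], "spin": 0}, {"jaw": 0.02, "translation": [0, 0, -0.02], "spin": 0}, {"jaw": 0.02, "translation": [0, 0, -0.02], "spin": 0}, {"jaw": 0.02, "translation": [0, 0, -0.02], "spin": 0}, {"jaw": 0.02, "translation": [0, 0, -0.02], "spin": 0}, {"jaw": 0.02, "translation": [0, 0, -0.02], "spin": 0}, {"jaw": 0.02, "translation": [0, 0, -0.006], "spin": 0}])

```text
time: 26.22
tool_pos: [573.0, -39.1, 156.1]
tcp_rot: [-180.0, 0.3, 173.3]
ft_force: [0.5, -0.0, -2.8]
finger_gap: 38.6
grip_force: 40.9
```

Run:
```python
from h import *
s=r.sense();print(s["tool_pos"],s["tcp_rot"],s["ft_force"],s["joint_pos"].round(1))
for n in("side","scene"):
    p=r.snapshot(n)
    for o in r.landmark_of(p,"turntable")[:1]: print(n,o["score"],hit(p,o["xy"],0))
    cv2.imwrite(f"pics/tt_{n}.png",p["pixels"])
plan([499,230,s["tool_pos"][2]],173.3,8)
```

```text
[572.96782587 -39.07862201 156.14161388] [-179.98651439    0.29937533  173.31904738] [ 0.46194165 -0.04637141 -2.82045713] [ -9.    5.9  94.9  -0.   78.9 -92.3]
side 0.68 [497.58620301 364.52336407]
scene 0.66 [499.25679297 352.82973167]
8 rows t [0.0128 0.0323] -0.0007 spin 0.0
```

```bash
python3 -c "
from h import *
plan([580,340,250],173.3,16)"
```

```text
16 rows t [0.0022 0.0236] -0.0062 spin 0.0
```

>>> carry_out(commands=[{"jaw": 0.02, "translation": [0.0022, 0.0236, -0.0062], "spin": 0}, {"jaw": 0.02, "translation": [0.0022, 0.0236, -0.0062], "spin": 0}, {"jaw": 0.02, "translation": [0.0022, 0.0236, -0.0062], "spin": 0}, {"jaw": 0.02, "translation": [0.0022, 0.0236, -0.0062], "spin": 0}, {"jaw": 0.02, "translation": [0.0022, 0.0236, -0.0062], "spin": 0}, {"jaw": 0.02, "translation": [0.0022, 0.0236, -0.0062], "spin": 0}, {"jaw": 0.02, "translation": [0.0022, 0.0236, -0.0062], "spin": 0}, {"jaw": 0.02, "translation": [0.0022, 0.0236, -0.0062], "spin": 0}])

```text
time: 27.08
tool_pos: [574.4, 151.7, 199.2]
tcp_rot: [-179.9, -0.2, 173.3]
ft_force: [0.8, 0.2, -3.2]
finger_gap: 37.9
grip_force: 41.1
```

>>> carry_out(commands=[{"jaw": 0.02, "translation": [0.0022, 0.0236, -0.0062], "spin": 0}, {"jaw": 0.02, "translation": [0.0022, 0.0236, -0.0062], "spin": 0}, {"jaw": 0.02, "translation": [0.0022, 0.0236, -0.0062], "spin": 0}, {"jaw": 0.02, "translation": [0.0022, 0.0236, -0.0062], "spin": 0}, {"jaw": 0.02, "translation": [0.0022, 0.0236, -0.0062], "spin": 0}, {"jaw": 0.02, "translation": [0.0022, 0.0236, -0.0062], "spin": 0}, {"jaw": 0.02, "translation": [0.0022, 0.0236, -0.0062], "spin": 0}, {"jaw": 0.02, "translation": [0.0022, 0.0236, -0.0062], "spin": 0}])

```text
time: 27.75
tool_pos: [579.2, 341.1, 248.4]
tcp_rot: [-179.9, -0.2, 173.3]
ft_force: [0.5, -0.1, -4.0]
finger_gap: 38.1
grip_force: 41.1
```

```bash
cat > tt.py <<'E'
from h import *
import sys,pickle
r.snapshot("wrist");p=r.snapshot("wrist");s=r.sense();print(s["tool_pos"],s["tcp_rot"])
pickle.dump(p,open("tt.pkl","wb"));cv2.imwrite("pics/"+sys.argv[1],p["pixels"])
for o in r.landmark_of(p,"turntable")[:1]: print("lm",o["xy"],o["score"],hit(p,o["xy"],0))
for o in r.regions_of(p,"turntable")[:1]:
    c=max(cv2.findContours(o["pixels"].astype(np.uint8),0,1)[0],key=len)[:,0]
    print("rect z26",cv2.minAreaRect(np.array([hit(p,u,26) for u in c],np.float32)))
print("pred",proj(p,[498,358,40]))
E
python3 tt.py t7.png
```

```text
[579.03099509 343.75410977 249.40971419] [ 1.79977587e+02 -1.18603441e-01  1.73511450e+02]
lm [258.5, 95.2] 0.95 [494.71875115 358.66078998]
rect z26 ((492.9013366699219, 357.8302917480469), (134.98391723632812, 123.01152801513672), 11.625862121582031)
pred [258.56235836  97.30615774]
```

View pics/t7.png

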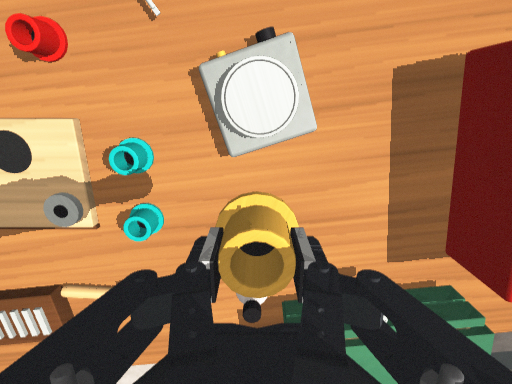

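Run:
```python
from h import *
import pickle
p=pickle.load(open("tt.pkl","rb"));im=p["pixels"]
g=cv2.cvtColor(im,cv2.COLOR_BGR2GRAY);m=np.zeros_like(g);m[45:150,205:312]=(g[45:150,205:312]>225)
for c in cv2.findContours(m,cv2.RETR_CCOMP,cv2.CHAIN_APPROX_NONE)[0]:
    if len(c)<100: continue
    W=np.array([hit(p,u,40) for u in c[:,0]],np.float32);e=cv2.fitEllipse(W);print(len(c),np.round(e[0],1),np.round(e[1],1))
e=cv2.HoughCircles(cv2.medianBlur(g,3)[40:160,200:320],cv2.HOUGH_GRADIENT,1,50,param1=120,param2=15,minRadius=30,maxRadius=46);print(e)
```

```text
196 [498.7 358.9] [82.2 82.4]
223 [498.7 359.4] [93.3 93.6]
213 [498.9 358.9] [89.3 89.4]
[[[61.5 56.5 36.4]]]
```

```bash
python3 -c "
from h import *
print(r.sense()['tool_pos']);plan([498.7,359,72],173.3,16)"
```

```text
[579.34616445 340.52657048 248.61476376]
16 rows t [0.0051 0.0006] 0.011 spin 0.0001
```

>>> carry_out(commands=[{"jaw": 0.02, "translation": [0.0051, 0.0006, 0.011], "spin": 0}, {"jaw": 0.02, "translation": [0.0051, 0.0006, 0.011], "spin": 0}, {"jaw": 0.02, "translation": [0.0051, 0.0006, 0.011], "spin": 0}, {"jaw": 0.02, "translation": [0.0051, 0.0006, 0.011], "spin": 0}, {"jaw": 0.02, "translation": [0.0051, 0.0006, 0.011], "spin": 0}, {"jaw": 0.02, "translation": [0.0051, 0.0006, 0.011], "spin": 0}, {"jaw": 0.02, "translation": [0.0051, 0.0006, 0.011], "spin": 0}, {"jaw": 0.02, "translation": [0.0051, 0.0006, 0.011], "spin": 0}])

```text
time: 28.62
tool_pos: [539.7, 349.4, 161.6]
tcp_rot: [-180.0, -0.0, 173.3]
ft_force: [-0.3, 0.4, -3.9]
finger_gap: 38.1
grip_force: 41.4
```

>>> carry_out(commands=[{"jaw": 0.02, "translation": [0.0051, 0.0006, 0.011], "spin": 0}, {"jaw": 0.02, "translation": [0.0051, 0.0006, 0.011], "spin": 0}, {"jaw": 0.02, "translation": [0.0051, 0.0006, 0.011], "spin": 0}, {"jaw": 0.02, "translation": [0.0051, 0.0006, 0.011], "spin": 0}, {"jaw": 0.02, "translation": [0.0051, 0.0006, 0.011], "spin": 0}, {"jaw": 0.02, "translation": [0.0051, 0.0006, 0.011], "spin": 0}, {"jaw": 0.02, "translation": [0.0051, 0.0006, 0.011], "spin": 0}, {"jaw": 0.02, "translation": [0.0051, 0.0006, 0.011], "spin": 0}])

```text
time: 29.28
tool_pos: [499.7, 359.5, 74.0]
tcp_rot: [180.0, 0.0, 173.3]
ft_force: [-0.1, -0.3, -4.1]
finger_gap: 38.2
grip_force: 41.4
```

>>> carry_out(commands=[{"jaw": 0.02, "translation": [0, 0, 0.004], "spin": 0}, {"jaw": 0.02, "translation": [0, 0, 0.004], "spin": 0}, {"jaw": 0.02, "translation": [0, 0, 0.003], "spin": 0}, {"jaw": 0.02, "translation": [0, 0, 0.002], "spin": 0}, {"jaw": 0.02, "translation": [0, 0, 0.001], "spin": 0}, {"jaw": 0.02, "translation": [0, 0, 0], "spin": 0}, {"jaw": 0.02, "translation": [0, 0, 0], "spin": 0}, {"jaw": 0.02, "translation": [0, 0, 0], "spin": 0}])

```text
time: 29.95
tool_pos: [500.6, 359.5, 61.5]
tcp_rot: [180.0, 0.0, 173.3]
ft_force: [0.1, 0.2, -2.9]
finger_gap: 37.8
grip_force: 41.4
```

```bash
python3 -c "
from h import *
s=r.sense();print(s['tool_pos'],s['ft_force']);plan([498.7,359,56],173.3,8)"
```

```text
[500.63697203 359.45662326  61.47835466] [ 0.07342118  0.20433073 -2.89177861]
8 rows t [ 0.0002 -0.0001] 0.0007 spin 0.0
```

>>> carry_out(commands=[{"jaw": 0.02, "translation": [0.0005, 0, 0.002], "spin": 0}, {"jaw": 0.02, "translation": [0.0005, 0, 0.0015], "spin": 0}, {"jaw": 0.02, "translation": [0.0005, 0, 0.001], "spin": 0}, {"jaw": 0.02, "translation": [0.0003, 0, 0.001], "spin": 0}, {"jaw": 0.02, "translation": [0, 0, 0.0005], "spin": 0}, {"jaw": 0.02, "translation": [0, 0, 0.0005], "spin": 0}, {"jaw": 0.02, "translation": [0, 0, 0], "spin": 0}, {"jaw": 0.02, "translation": [0, 0, 0], "spin": 0}])

```text
time: 30.62
tool_pos: [498.5, 359.6, 54.5]
tcp_rot: [180.0, 0.0, 173.3]
ft_force: [0.3, -0.1, -3.5]
finger_gap: 38.3
grip_force: 41.4
```

>>> carry_out(commands=[{"jaw": 0.02, "translation": [0, 0, 0.0005], "spin": 0}, {"jaw": 0.02, "translation": [0, 0, 0.0005], "spin": 0}, {"jaw": 0.02, "translation": [0, 0, 0], "spin": 0}, {"jaw": 0.02, "translation": [0, 0, 0], "spin": 0}, {"jaw": 0.02, "translation": [0, 0, 0], "spin": 0}, {"jaw": 0.02, "translation": [0, 0, 0], "spin": 0}, {"jaw": 0.02, "translation": [0, 0, 0], "spin": 0}, {"jaw": 0.02, "translation": [0, 0, 0], "spin": 0}])

```text
time: 31.28
tool_pos: [498.6, 359.7, 54.0]
tcp_rot: [180.0, 0.0, 173.3]
ft_force: [-3.1, -2.0, 5.3]
finger_gap: 38.0
grip_force: 42.2
```

>>> carry_out(commands=[{"jaw": 0.02, "translation": [0, 0, -0.0005], "spin": 0}, {"jaw": 0.02, "translation": [0, 0, 0], "spin": 0}, {"jaw": 0.042, "translation": [0, 0, 0], "spin": 0}, {"jaw": 0.048, "translation": [0, 0, 0], "spin": 0}, {"jaw": 0.06, "translation": [0, 0, 0], "spin": 0}, {"jaw": 0.075, "translation": [0, 0, 0], "spin": 0}, {"jaw": 0.08, "translation": [0, 0, 0], "spin": 0}, {"jaw": 0.08, "translation": [0, 0, 0], "spin": 0}])

```text
time: 31.95
tool_pos: [498.5, 359.6, 54.0]
tcp_rot: [180.0, 0.0, 173.3]
ft_force: [0.1, -0.5, 0.2]
finger_gap: 79.9
grip_force: 0.0
```

>>> carry_out(commands=[{"jaw": 0.08, "translation": [0, 0, -0.01], "spin": 0}, {"jaw": 0.08, "translation": [0, 0, -0.02], "spin": 0}, {"jaw": 0.08, "translation": [0, 0, -0.025], "spin": 0}, {"jaw": 0.08, "translation": [-0.008, 0, -0.025], "spin": 0}, {"jaw": 0.08, "translation": [-0.018, 0, -0.025], "spin": 0}, {"jaw": 0.08, "translation": [-0.018, 0, -0.025], "spin": 0}, {"jaw": 0.08, "translation": [-0.018, 0, -0.025], "spin": 0}, {"jaw": 0.08, "translation": [-0.018, 0, -0.025], "spin": 0}])

```text
time: 32.62
tool_pos: [578.5, 350.1, 236.4]
tcp_rot: [180.0, 0.0, 173.3]
ft_force: [0.7, 1.0, -0.5]
finger_gap: 80.2
grip_force: 0.0
```

```bash
cat > chk.py <<'E'
from h import *
import pickle,sys
r.snapshot("wrist");p=r.snapshot("wrist");s=r.sense();print(s["tool_pos"],s["tcp_rot"])
im=p["pixels"];cv2.imwrite("pics/t8.png",cv2.resize(im[20:240,130:390],None,fx=2.5,fy=2.5))
g=cv2.cvtColor(im,cv2.COLOR_BGR2GRAY);hsv=cv2.cvtColor(im,cv2.COLOR_BGR2HSV)
gold=cv2.inRange(hsv,(15,110,60),(35,255,255))
c0=proj(p,[498.6,359.5,40]);yy,xx=np.mgrid[:384,:512];near=np.hypot(xx-c0[0],yy-c0[1])<62
for z,m in((40,(g>225)&near),):
  for c in cv2.findContours(m.astype(np.uint8),cv2.RETR_CCOMP,cv2.CHAIN_APPROX_NONE)[0]:
    if len(c)<100: continue
    W=np.array([hit(p,u,z) for u in c[:,0]],np.float32);e=cv2.fitEllipse(W);print(len(c),np.round(e[0],1),np.round(e[1],1))
m=((gold>0)&(np.hypot(xx-c0[0],yy-c0[1])<45)).astype(np.uint8);m=cv2.morphologyEx(m,cv2.MORPH_CLOSE,np.ones((5,5)))
c=max(cv2.findContours(m,0,1)[0],key=len);m=np.zeros_like(m);cv2.drawContours(m,[c],-1,1,-1)
M4=cv2.resize(m,(2048,1536),interpolation=0)>0
a=np.linspace(0,2*np.pi,60)
def sil(x,y):
    P=np.array([proj(p,[x+R*np.cos(t),y+R*np.sin(t),z]) for z,R in((40,26),(46,26),(46,20),(80,20)) for t in a])*4+1.5
    im=np.zeros((1536,2048),np.uint8)
    for k in(0,2): cv2.fillConvexPoly(im,cv2.convexHull(P[k*60:(k+2)*60].round().astype(np.int32)),1)
    return im>0
print(min((np.sum(sil(x,y)^M4),x,y) for x in np.arange(494,505,.5) for y in np.arange(354,366,.5)),M4.sum())
E
python3 chk.py
```

```text
[582.31194974 350.47514216 241.20732227] [179.69928595   0.51778116 173.21785159]
303 [498.8 359. ] [76.3 77.2]
406 [498.9 359.2] [91.5 91.7]
(np.int64(1513), np.float64(500.0), np.float64(359.5)) 24896
```

View pics/t8.png

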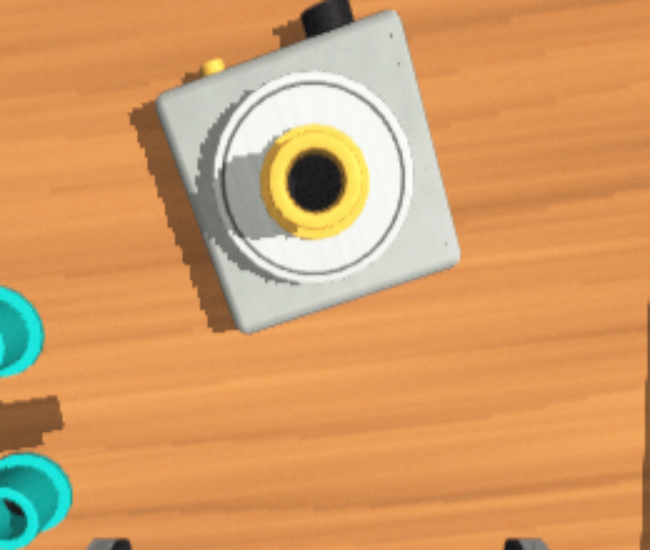

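```bash
python3 -c "
from h import *
print(r.sense()['tool_pos']);plan([545,-400,290],83.8,24)"
```

```text
[582.31194974 350.47514216 241.20732227]
24 rows t [-0.0253 -0.0238] -0.002 spin 0.065
```

>>> carry_out(commands=[{"jaw": 0.085, "translation": [-0.0253, -0.0238, -0.002], "spin": 0.065}, {"jaw": 0.085, "translation": [-0.0253, -0.0238, -0.002], "spin": 0.065}, {"jaw": 0.085, "translation": [-0.0253, -0.0238, -0.002], "spin": 0.065}, {"jaw": 0.085, "translation": [-0.0253, -0.0238, -0.002], "spin": 0.065}, {"jaw": 0.085, "translation": [-0.0253, -0.0238, -0.002], "spin": 0.065}, {"jaw": 0.085, "translation": [-0.0253, -0.0238, -0.002], "spin": 0.065}, {"jaw": 0.085, "translation": [-0.0253, -0.0238, -0.002], "spin": 0.065}, {"jaw": 0.085, "translation": [-0.0253, -0.0238, -0.002], "spin": 0.065}])

```text
time: 33.38
tool_pos: [702.8, 104.1, 249.8]
tcp_rot: [-180.0, -0.0, 143.4]
ft_force: [1.1, 0.5, 0.5]
finger_gap: 84.9
grip_force: 0.0
```

>>> carry_out(commands=[{"jaw": 0.085, "translation": [-0.0253, -0.0238, -0.002], "spin": 0.065}, {"jaw": 0.085, "translation": [-0.0253, -0.0238, -0.002], "spin": 0.065}, {"jaw": 0.085, "translation": [-0.0253, -0.0238, -0.002], "spin": 0.065}, {"jaw": 0.085, "translation": [-0.0253, -0.0238, -0.002], "spin": 0.065}, {"jaw": 0.085, "translation": [-0.0253, -0.0238, -0.002], "spin": 0.065}, {"jaw": 0.085, "translation": [-0.0253, -0.0238, -0.002], "spin": 0.065}, {"jaw": 0.085, "translation": [-0.0253, -0.0238, -0.002], "spin": 0.065}, {"jaw": 0.085, "translation": [-0.0253, -0.0238, -0.002], "spin": 0.065}])

```text
time: 34.05
tool_pos: [688.9, -170.3, 265.8]
tcp_rot: [-180.0, -0.0, 113.6]
ft_force: [-0.5, -0.0, -0.5]
finger_gap: 85.1
grip_force: 0.0
```

>>> carry_out(commands=[{"jaw": 0.085, "translation": [-0.0253, -0.0238, -0.002], "spin": 0.065}, {"jaw": 0.085, "translation": [-0.0253, -0.0238, -0.002], "spin": 0.065}, {"jaw": 0.085, "translation": [-0.0253, -0.0238, -0.002], "spin": 0.065}, {"jaw": 0.085, "translation": [-0.0253, -0.0238, -0.002], "spin": 0.065}, {"jaw": 0.085, "translation": [-0.0253, -0.0238, -0.002], "spin": 0.065}, {"jaw": 0.085, "translation": [-0.0253, -0.0238, -0.002], "spin": 0.065}, {"jaw": 0.085, "translation": [-0.0253, -0.0238, -0.002], "spin": 0.065}, {"jaw": 0.085, "translation": [-0.0253, -0.0238, -0.002], "spin": 0.065}])

```text
time: 34.72
tool_pos: [540.4, -401.5, 281.9]
tcp_rot: [-180.0, -0.0, 83.8]
ft_force: [0.3, -0.5, 0.1]
finger_gap: 84.7
grip_force: 0.0
```

```bash
cat > fit.py <<'E'
from h import *
a=np.linspace(0,2*np.pi,60)
def silP(p,kind,x,y,z0,yaw=0):
    out=[]
    if kind=="cylinder_square": pr=[(24*np.cos(t),24*np.sin(t)) for t in a];H=120
    else:
        c,s=np.cos(np.radians(yaw)),np.sin(np.radians(yaw));pr=[(22*(i*c-j*s),22*(i*s+j*c)) for i,j in((1,1),(-1,1),(-1,-1),(1,-1))];H=115
    P=np.array([proj(p,[x+u,y+v,z]) for z in(z0,z0+H) for u,v in pr])*4+1.5
    im=np.zeros((1536,2048),np.uint8);cv2.fillConvexPoly(im,cv2.convexHull(P.round().astype(np.int32)),1);return im>0
def fit(p,kind,x,y,z0,yaws=(0,)):
    o=r.regions_of(p,kind)[0];M=cv2.resize(o["pixels"].astype(np.uint8),(2048,1536),interpolation=0)>0
    f=lambda x,y,w:int(np.sum(silP(p,kind,x,y,z0,w)^M))
    b=min((f(i,j,w),i,j,w) for i in np.arange(x-8,x+9,2) for j in np.arange(y-8,y+9,2) for w in yaws[:1])
    b=min((f(i,j,w),i,j,w) for i in np.arange(b[1]-2,b[1]+2.1,.5) for j in np.arange(b[2]-2,b[2]+2.1,.5) for w in yaws)
    print(kind,round(o["score"],2),b,"of",M.sum())
E
python3 - <<'E'
from fit import *
r.snapshot("wrist");p=r.snapshot("wrist");s=r.sense();print(s["tool_pos"],s["tcp_rot"],s["joint_pos"].round(0))
cv2.imwrite("pics/w9.png",p["pixels"])
fit(p,"cylinder_square",502,-286,4)
fit(p,"box_square",586,-345,4,(-5.8,-7.8,-3.8,-9.8,-1.8))
E
```

```text
[ 537.89829957 -404.54290088  282.54125988] [-1.79947691e+02  9.45346823e-02  8.34840812e+01] [-41.  18.  68.  -0.  94. -35.]Traceback (most recent call last):
  File "<stdin>", line 4, in <module>
  File "fit.py", line 11, in fit
    o=r.regions_of(p,kind)[0];M=cv2.resize(o["pixels"].astype(np.uint8),(2048,1536),interpolation=0)>0
      ~~~~~~~~~~~~~~~~~~~~^^^
IndexError: list index out of range
```

View pics/w9.png

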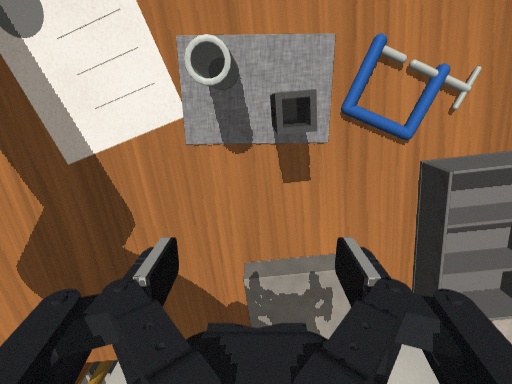

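Run:
```python
from fit import *
p=r.snapshot("wrist");im=p["pixels"]
g=cv2.cvtColor(im,cv2.COLOR_BGR2GRAY)
c=proj(p,[502,-286.5,124]);print(c,g[55:66:5,180:236:4].tolist())
m=np.zeros_like(g);m[30:90,182:236]=g[30:90,182:236]>175
k=max(cv2.findContours(m,0,1)[0],key=len);e=cv2.fitEllipse(k);print("rim",e,hit(p,e[0],124).round(1),[np.round(np.linalg.norm(hit(p,np.array(e[0])+[e[1][0]/2,0],124)-hit(p,e[0],124)),1)])
print(g[110,265:330:3].tolist(),g[80:140:3,296].tolist())
try: fit(p,"box_square",586,-345,4,(-5.8,-7.8,-3.8,-9.8,-1.8))
except Exception as x: print(x)
try: fit(p,"cylinder_square",502,-286,4)
except Exception as x: print(x)
cv2.imwrite("pics/w10.png",cv2.resize(im[25:155,170:345],None,fx=4,fy=4,interpolation=0))
```

```text
[206.18387331  66.17659693] [[131, 198, 180, 62, 64, 62, 62, 63, 62, 60, 183, 196, 127, 121], [126, 186, 109, 59, 61, 58, 60, 62, 64, 61, 62, 188, 70, 136], [129, 189, 92, 59, 60, 61, 59, 61, 47, 47, 47, 190, 91, 72]]
rim ((204.47132873535156, 63.36552429199219), (43.968692779541016, 47.83397674560547), 164.24757385253906) [ 500.7 -283.7] [np.float64(22.2)]
[135, 80, 29, 80, 82, 43, 45, 42, 46, 43, 29, 28, 25, 28, 83, 81, 103, 135, 148, 142, 139, 99] [132, 140, 139, 136, 126, 114, 78, 79, 29, 25, 28, 28, 25, 29, 21, 26, 52, 74, 76, 77]
box_square 0.61 (1748, np.float64(586.5), np.float64(-346.0), -1.8) of 28368
cylinder_square 0.57 (1184, np.float64(501.0), np.float64(-285.5), 0) of 36208
```

```bash
python3 -c "
from h import *
print(r.sense()['tool_pos']);plan([501.3,-286,190],83.8,8)"
```

```text
[ 542.16296226 -399.71319653  281.89359588]
8 rows t [ 0.0136 -0.0066] 0.0115 spin 0.0005
```

>>> carry_out(commands=[{"jaw": 0.085, "translation": [0.0136, -0.0066, 0.0115], "spin": 0}, {"jaw": 0.085, "translation": [0.0136, -0.0066, 0.0115], "spin": 0}, {"jaw": 0.085, "translation": [0.0136, -0.0066, 0.0115], "spin": 0}, {"jaw": 0.085, "translation": [0.0136, -0.0066, 0.0115], "spin": 0}, {"jaw": 0.085, "translation": [0.0136, -0.0066, 0.0115], "spin": 0}, {"jaw": 0.085, "translation": [0.0136, -0.0066, 0.0115], "spin": 0}, {"jaw": 0.085, "translation": [0.0136, -0.0066, 0.0115], "spin": 0}, {"jaw": 0.085, "translation": [0.0136, -0.0066, 0.0115], "spin": 0}])

```text
time: 35.68
tool_pos: [501.2, -284.6, 189.3]
tcp_rot: [-180.0, -0.0, 84.1]
ft_force: [0.1, -0.1, 0.5]
finger_gap: 85.0
grip_force: 0.0
```

>>> carry_out(commands=[{"jaw": 0.085, "translation": [0, 0, 0.005], "spin": 0}, {"jaw": 0.085, "translation": [0, 0, 0.005], "spin": 0}, {"jaw": 0.085, "translation": [0, 0, 0.005], "spin": 0}, {"jaw": 0.085, "translation": [0, 0, 0.005], "spin": 0}, {"jaw": 0.085, "translation": [0, 0, 0], "spin": 0}, {"jaw": 0.085, "translation": [0, 0, 0], "spin": 0}, {"jaw": 0.085, "translation": [0, 0, 0], "spin": 0}, {"jaw": 0.085, "translation": [0, 0, 0], "spin": 0}])

```text
time: 36.35
tool_pos: [500.9, -287.3, 170.5]
tcp_rot: [180.0, 0.0, 83.9]
ft_force: [-1.1, 0.3, 0.9]
finger_gap: 84.9
grip_force: 0.0
```

Run:
```python
from fit import *
s=r.sense();print(s["tool_pos"],s["tcp_rot"])
p=r.snapshot("wrist")
fit(p,"cylinder_square",502,-286,4)
plan([501.3,-286,88],83.8,8)
```

```text
[ 500.94557944 -287.34704613  170.45283549] [1.79964734e+02 1.90898229e-02 8.39161999e+01]
cylinder_square 0.96 (3266, np.float64(500.5), np.float64(-284.0), 0) of 65312
8 rows t [0.0002 0.    ] 0.0103 spin 0.0003
```

>>> carry_out(commands=[{"jaw": 0.085, "translation": [0.0003, 0, 0.0103], "spin": 0}, {"jaw": 0.085, "translation": [0.0003, 0, 0.0103], "spin": 0}, {"jaw": 0.085, "translation": [0.0003, 0, 0.0103], "spin": 0}, {"jaw": 0.085, "translation": [0.0003, 0, 0.0103], "spin": 0}, {"jaw": 0.085, "translation": [0.0003, 0, 0.0103], "spin": 0}, {"jaw": 0.085, "translation": [0.0003, 0, 0.0103], "spin": 0}, {"jaw": 0.085, "translation": [0.0003, 0, 0.0103], "spin": 0}, {"jaw": 0.085, "translation": [0.0003, 0, 0.0103], "spin": 0}])

```text
time: 37.12
tool_pos: [500.8, -284.3, 86.3]
tcp_rot: [-180.0, -0.0, 83.9]
ft_force: [0.0, -0.1, 1.0]
finger_gap: 85.1
grip_force: 0.0
```

>>> carry_out(commands=[{"jaw": 0.07, "translation": [0, 0, 0], "spin": 0}, {"jaw": 0.06, "translation": [0, 0, 0], "spin": 0}, {"jaw": 0.054, "translation": [0, 0, 0], "spin": 0}, {"jaw": 0.05, "translation": [0, 0, 0], "spin": 0}, {"jaw": 0.045, "translation": [0, 0, 0], "spin": 0}, {"jaw": 0.03, "translation": [0, 0, 0], "spin": 0}, {"jaw": 0.02, "translation": [0, 0, 0], "spin": 0}, {"jaw": 0.02, "translation": [0, 0, 0], "spin": 0}], squeeze=60)

```text
time: 37.78
tool_pos: [501.1, -284.9, 88.8]
tcp_rot: [180.0, 0.0, 83.9]
ft_force: [-3.2, 1.3, 5.1]
finger_gap: 46.8
grip_force: 61.9
```

>>> carry_out(commands=[{"jaw": 0.02, "translation": [0, 0, -0.005], "spin": 0}, {"jaw": 0.02, "translation": [0, 0, -0.01], "spin": 0}, {"jaw": 0.02, "translation": [0, 0, -0.015], "spin": 0}, {"jaw": 0.02, "translation": [0, 0, -0.018], "spin": 0}, {"jaw": 0.02, "translation": [0, 0, -0.018], "spin": 0}, {"jaw": 0.02, "translation": [0, 0, -0.015], "spin": 0}, {"jaw": 0.02, "translation": [0, 0, -0.01], "spin": 0}, {"jaw": 0.02, "translation": [0, 0, -0.005], "spin": 0}])

```text
time: 38.45
tool_pos: [501.5, -284.8, 185.5]
tcp_rot: [179.9, 0.1, 83.9]
ft_force: [0.8, 0.1, -7.3]
finger_gap: 47.1
grip_force: 63.3
```

Run:
```python
from fit import *
s=r.sense();print(s["tool_pos"],s["tcp_rot"],s["ft_force"])
p=r.snapshot("wrist");s=r.sense();print(s["tool_pos"])
fit(p,"cylinder_square",s["tool_pos"][0],s["tool_pos"][1],4+s["tool_pos"][2]-87.6)
plan([529,8,s["tool_pos"][2]],83.3,16)
```

```text
[ 501.54952492 -284.82532254  185.50033205] [1.79888365e+02 5.48649993e-02 8.39401805e+01] [ 0.78926048  0.05128138 -7.28665741]
[ 501.64177486 -284.8652972   185.61346619]
cylinder_square 0.65 (9584, np.float64(502.14177485948755), np.float64(-282.8652971980463), 0) of 179680
16 rows t [ 0.0184 -0.0003] -0.0001 spin 0.0007
```

>>> carry_out(commands=[{"jaw": 0.02, "translation": [0.0184, -0.0003, 0], "spin": 0.0007}, {"jaw": 0.02, "translation": [0.0184, -0.0003, 0], "spin": 0.0007}, {"jaw": 0.02, "translation": [0.0184, -0.0003, 0], "spin": 0.0007}, {"jaw": 0.02, "translation": [0.0184, -0.0003, 0], "spin": 0.0007}, {"jaw": 0.02, "translation": [0.0184, -0.0003, 0], "spin": 0.0007}, {"jaw": 0.02, "translation": [0.0184, -0.0003, 0], "spin": 0.0007}, {"jaw": 0.02, "translation": [0.0184, -0.0003, 0], "spin": 0.0007}, {"jaw": 0.02, "translation": [0.0184, -0.0003, 0], "spin": 0.0007}])

```text
time: 39.22
tool_pos: [513.5, -136.7, 181.8]
tcp_rot: [-179.8, -0.0, 83.6]
ft_force: [0.2, -0.2, -7.6]
finger_gap: 47.2
grip_force: 63.6
```

>>> carry_out(commands=[{"jaw": 0.02, "translation": [0.0184, -0.0003, 0], "spin": 0.0007}, {"jaw": 0.02, "translation": [0.0184, -0.0003, 0], "spin": 0.0007}, {"jaw": 0.02, "translation": [0.0184, -0.0003, 0], "spin": 0.0007}, {"jaw": 0.02, "translation": [0.0184, -0.0003, 0], "spin": 0.0007}, {"jaw": 0.02, "translation": [0.0184, -0.0003, 0], "spin": 0.0007}, {"jaw": 0.02, "translation": [0.0184, -0.0003, 0], "spin": 0.0007}, {"jaw": 0.02, "translation": [0.0184, -0.0003, 0], "spin": 0.0007}, {"jaw": 0.02, "translation": [0.0184, -0.0003, 0], "spin": 0.0007}])

```text
time: 39.88
tool_pos: [527.8, 9.6, 181.9]
tcp_rot: [-179.8, 0.0, 83.3]
ft_force: [-0.3, -1.0, -7.9]
finger_gap: 46.5
grip_force: 63.6
```

>>> carry_out(commands=[{"jaw": 0.02, "translation": [0, 0, 0.005], "spin": 0}, {"jaw": 0.02, "translation": [0, 0, 0.012], "spin": 0}, {"jaw": 0.02, "translation": [0, 0, 0.014], "spin": 0}, {"jaw": 0.02, "translation": [0, 0, 0.014], "spin": 0}, {"jaw": 0.02, "translation": [0, 0, 0.012], "spin": 0}, {"jaw": 0.02, "translation": [0, 0, 0.007], "spin": 0}, {"jaw": 0.02, "translation": [0, 0, 0.002], "spin": 0}, {"jaw": 0.02, "translation": [0, 0, 0], "spin": 0}])

```text
time: 40.55
tool_pos: [528.1, 8.3, 116.4]
tcp_rot: [-179.9, 0.0, 83.3]
ft_force: [0.4, -0.2, -7.4]
finger_gap: 47.0
grip_force: 63.5
```

Run:
```python
from fit import *
p=r.snapshot("wrist");s=r.sense();print(s["tool_pos"],s["tcp_rot"],s["ft_force"])
plan([529,7.5,102],83.3,8)
```

```text
[528.79446683   8.34670005 117.50198995] [-1.79983120e+02  3.45217337e-03  8.32772861e+01] [ 0.87266544  0.46287749 -7.90630098]
8 rows t [-0.0001  0.    ] 0.0019 spin -0.0
```

>>> carry_out(commands=[{"jaw": 0.02, "translation": [-0.0002, 0, 0.003], "spin": 0}, {"jaw": 0.02, "translation": [-0.0002, 0, 0.003], "spin": 0}, {"jaw": 0.02, "translation": [-0.0002, 0, 0.003], "spin": 0}, {"jaw": 0.02, "translation": [-0.0002, 0, 0.002], "spin": 0}, {"jaw": 0.02, "translation": [0, 0, 0.0015], "spin": 0}, {"jaw": 0.02, "translation": [0, 0, 0.001], "spin": 0}, {"jaw": 0.02, "translation": [0, 0, 0], "spin": 0}, {"jaw": 0.02, "translation": [0, 0, 0], "spin": 0}])

```text
time: 41.27
tool_pos: [528.7, 7.8, 104.1]
tcp_rot: [-180.0, -0.0, 83.3]
ft_force: [0.2, 0.9, -7.8]
finger_gap: 46.4
grip_force: 63.7
```

>>> carry_out(commands=[{"jaw": 0.02, "translation": [0, 0, 0.0005], "spin": 0}, {"jaw": 0.02, "translation": [0, 0, 0.0005], "spin": 0}, {"jaw": 0.02, "translation": [0, 0, 0], "spin": 0}, {"jaw": 0.02, "translation": [0, 0, 0], "spin": 0}, {"jaw": 0.02, "translation": [0, 0, 0], "spin": 0}, {"jaw": 0.02, "translation": [0, 0, 0], "spin": 0}, {"jaw": 0.02, "translation": [0, 0, 0], "spin": 0}, {"jaw": 0.02, "translation": [0, 0, 0], "spin": 0}])

```text
time: 41.93
tool_pos: [528.8, 7.8, 103.1]
tcp_rot: [180.0, 0.0, 83.3]
ft_force: [-0.1, 0.7, -7.6]
finger_gap: 46.6
grip_force: 63.7
```

>>> carry_out(commands=[{"jaw": 0.02, "translation": [0, 0, 0.0005], "spin": 0}, {"jaw": 0.02, "translation": [0, 0, 0.0005], "spin": 0}, {"jaw": 0.02, "translation": [0, 0, 0.0005], "spin": 0}, {"jaw": 0.02, "translation": [0, 0, 0], "spin": 0}, {"jaw": 0.02, "translation": [0, 0, 0], "spin": 0}, {"jaw": 0.02, "translation": [0, 0, 0], "spin": 0}, {"jaw": 0.02, "translation": [0, 0, 0], "spin": 0}, {"jaw": 0.02, "translation": [0, 0, 0], "spin": 0}])

```text
time: 42.6
tool_pos: [529.0, 7.9, 102.9]
tcp_rot: [180.0, -0.0, 83.3]
ft_force: [-5.8, 1.1, 5.9]
finger_gap: 46.9
grip_force: 65.1
```

Contact; release, rise, and look at the seat fit.

>>> carry_out(commands=[{"jaw": 0.02, "translation": [0, 0, -0.0007], "spin": 0}, {"jaw": 0.02, "translation": [0, 0, 0], "spin": 0}, {"jaw": 0.05, "translation": [0, 0, 0], "spin": 0}, {"jaw": 0.055, "translation": [0, 0, 0], "spin": 0}, {"jaw": 0.065, "translation": [0, 0, 0], "spin": 0}, {"jaw": 0.075, "translation": [0, 0, 0], "spin": 0}, {"jaw": 0.08, "translation": [0, 0, 0], "spin": 0}, {"jaw": 0.08, "translation": [0, 0, 0], "spin": 0}])

```text
time: 43.27
tool_pos: [529.0, 7.8, 102.5]
tcp_rot: [180.0, -0.0, 83.3]
ft_force: [0.2, -0.5, 0.3]
finger_gap: 79.9
grip_force: 0.0
```

>>> carry_out(commands=[{"jaw": 0.08, "translation": [0, 0, -0.01], "spin": 0}, {"jaw": 0.08, "translation": [0, 0, -0.02], "spin": 0}, {"jaw": 0.08, "translation": [0, 0, -0.02], "spin": 0}, {"jaw": 0.08, "translation": [0, 0, -0.02], "spin": 0}, {"jaw": 0.085, "translation": [0, 0, -0.02], "spin": 0}, {"jaw": 0.085, "translation": [-0.02, 0, -0.02], "spin": 0}, {"jaw": 0.085, "translation": [-0.03, 0, -0.02], "spin": 0}, {"jaw": 0.085, "translation": [-0.03, 0, -0.02], "spin": 0}])

```text
time: 43.93
tool_pos: [519.2, -71.8, 254.3]
tcp_rot: [179.9, 0.0, 83.4]
ft_force: [0.3, -0.4, 0.2]
finger_gap: 84.8
grip_force: 0.0
```

Run:
```python
from fit import *
r.snapshot("wrist");p=r.snapshot("wrist");s=r.sense();print(s["tool_pos"],s["tcp_rot"])
cv2.imwrite("pics/w11.png",p["pixels"])
fit(p,"cylinder_square",529,8,18)
g=cv2.cvtColor(p["pixels"],cv2.COLOR_BGR2GRAY)
for t in("seat_square","seat_round"):
    for o in r.regions_of(p,t)[:1]:
        c=max(cv2.findContours(o["pixels"].astype(np.uint8),0,1)[0],key=len)[:,0];W=np.array([hit(p,u,18) for u in c],np.float32)
        print(t,o["score"],cv2.minAreaRect(W),cv2.minEnclosingCircle(W))
fit_s=r.snapshot("scene");fit(fit_s,"cylinder_square",529,8,18)
plan([587,-345.3,190],84.2,16)
cv2.imwrite("pics/w11.png",np.hstack([p["pixels"],cv2.resize(fit_s["pixels"][130:380,120:310],(288,384))]))
```

```text
[520.93025579 -75.52555824 257.63643867] [1.79572564e+02 1.42823336e-01 8.31104300e+01]
cylinder_square 0.92 (1621, np.float64(529.0), np.float64(7.5), 0) of 35936
seat_square 0.67 ((519.904296875, -70.95689392089844), (58.53226852416992, 55.85034942626953), 82.81168365478516) ((520.9194946289062, -70.90220642089844), 38.79179000854492)
cylinder_square 0.74 (1387, np.float64(531.5), np.float64(5.5), 0) of 14240
16 rows t [-0.0166  0.0061] 0.0038 spin -0.0009
```

View pics/w11.png

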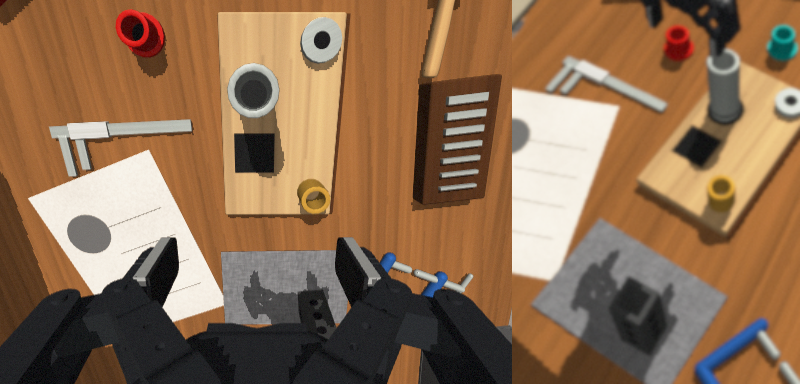

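>>> carry_out(commands=[{"jaw": 0.085, "translation": [-0.0167, 0.006, 0.0038], "spin": -0.0009}, {"jaw": 0.085, "translation": [-0.0167, 0.006, 0.0038], "spin": -0.0009}, {"jaw": 0.085, "translation": [-0.0167, 0.006, 0.0038], "spin": -0.0009}, {"jaw": 0.085, "translation": [-0.0167, 0.006, 0.0038], "spin": -0.0009}, {"jaw": 0.085, "translation": [-0.0167, 0.006, 0.0038], "spin": -0.0009}, {"jaw": 0.085, "translation": [-0.0167, 0.006, 0.0038], "spin": -0.0009}, {"jaw": 0.085, "translation": [-0.0167, 0.006, 0.0038], "spin": -0.0009}, {"jaw": 0.085, "translation": [-0.0167, 0.006, 0.0038], "spin": -0.0009}])

```text
time: 44.95
tool_pos: [551.9, -209.2, 220.4]
tcp_rot: [-179.9, -0.1, 83.8]
ft_force: [0.6, 0.1, 0.1]
finger_gap: 84.6
grip_force: 0.0
```

>>> carry_out(commands=[{"jaw": 0.085, "translation": [-0.0167, 0.006, 0.0038], "spin": -0.0009}, {"jaw": 0.085, "translation": [-0.0167, 0.006, 0.0038], "spin": -0.0009}, {"jaw": 0.085, "translation": [-0.0167, 0.006, 0.0038], "spin": -0.0009}, {"jaw": 0.085, "translation": [-0.0167, 0.006, 0.0038], "spin": -0.0009}, {"jaw": 0.085, "translation": [-0.0167, 0.006, 0.0038], "spin": -0.0009}, {"jaw": 0.085, "translation": [-0.0167, 0.006, 0.0038], "spin": -0.0009}, {"jaw": 0.085, "translation": [-0.0167, 0.006, 0.0038], "spin": -0.0009}, {"jaw": 0.085, "translation": [-0.0167, 0.006, 0.0038], "spin": -0.0009}])

```text
time: 45.62
tool_pos: [585.6, -347.0, 189.8]
tcp_rot: [-179.9, -0.1, 84.2]
ft_force: [-0.4, 0.6, 0.9]
finger_gap: 85.3
grip_force: 0.0
```

Run:
```python
from fit import *
r.snapshot("wrist");p=r.snapshot("wrist");s=r.sense();print(s["tool_pos"],s["tcp_rot"])
fit(p,"box_square",586,-345.5,4,(-5.8,-7.8,-3.8,-4.8,-6.8))
plan([586.2,-345.6,84],84.2,16)
```

```text
[ 584.96821527 -348.33690769  188.75724153] [-1.79820780e+02 -6.66262244e-02  8.40932358e+01]
box_square 0.56 (2181, np.float64(586.5), np.float64(-346.0), -3.8) of 61168
16 rows t [0.0001 0.0001] 0.0066 spin -0.0001
```

>>> carry_out(commands=[{"jaw": 0.085, "translation": [0, 0, 0.016], "spin": 0}, {"jaw": 0.085, "translation": [0, 0, 0.016], "spin": 0}, {"jaw": 0.085, "translation": [0, 0, 0.016], "spin": 0}, {"jaw": 0.085, "translation": [0, 0, 0.016], "spin": 0}, {"jaw": 0.085, "translation": [0, 0, 0.016], "spin": 0}, {"jaw": 0.085, "translation": [0, 0, 0.014], "spin": 0}, {"jaw": 0.085, "translation": [0, 0, 0.01], "spin": 0}, {"jaw": 0.085, "translation": [0, 0, 0], "spin": 0}])

```text
time: 46.43
tool_pos: [584.0, -345.7, 84.1]
tcp_rot: [-179.8, -0.1, 84.2]
ft_force: [0.5, 0.6, -0.3]
finger_gap: 84.6
grip_force: 0.0
```

>>> carry_out(commands=[{"jaw": 0.07, "translation": [0, 0, 0], "spin": 0}, {"jaw": 0.06, "translation": [0, 0, 0], "spin": 0}, {"jaw": 0.05, "translation": [0, 0, 0], "spin": 0}, {"jaw": 0.045, "translation": [0, 0, 0], "spin": 0}, {"jaw": 0.04, "translation": [0, 0, 0], "spin": 0}, {"jaw": 0.03, "translation": [0, 0, 0], "spin": 0}, {"jaw": 0.02, "translation": [0, 0, 0], "spin": 0}, {"jaw": 0.02, "translation": [0, 0, 0], "spin": 0}], squeeze=60)

```text
time: 47.1
tool_pos: [586.1, -348.4, 89.4]
tcp_rot: [179.9, 0.1, 84.1]
ft_force: [-1.8, 0.9, 6.6]
finger_gap: 43.7
grip_force: 60.8
```

>>> carry_out(commands=[{"jaw": 0.02, "translation": [0, 0, -0.005], "spin": 0}, {"jaw": 0.02, "translation": [0, 0, -0.01], "spin": 0}, {"jaw": 0.02, "translation": [0, 0, -0.015], "spin": 0}, {"jaw": 0.02, "translation": [0, 0, -0.018], "spin": 0}, {"jaw": 0.02, "translation": [0, 0, -0.018], "spin": 0}, {"jaw": 0.02, "translation": [0, 0, -0.015], "spin": 0}, {"jaw": 0.02, "translation": [0, 0, -0.01], "spin": 0}, {"jaw": 0.02, "translation": [0, 0, -0.005], "spin": 0}])

```text
time: 47.77
tool_pos: [586.3, -348.3, 186.6]
tcp_rot: [179.8, 0.1, 84.1]
ft_force: [-0.0, -0.1, -6.8]
finger_gap: 43.9
grip_force: 60.9
```

Run:
```python
from fit import *
s=r.sense();print(s["tool_pos"],s["tcp_rot"],s["ft_force"])
plan([519.8,-71,s["tool_pos"][2]],83.4,16)
```

```text
[ 586.26120414 -348.33412438  186.56290996] [1.79826738e+02 9.45899508e-02 8.41234182e+01] [-3.69471355e-03 -1.01443666e-01 -6.76101158e+00]
16 rows t [ 0.0168 -0.006 ] -0.0 spin 0.0008
```

>>> carry_out(commands=[{"jaw": 0.02, "translation": [0.0167, -0.006, 0], "spin": 0.0008}, {"jaw": 0.02, "translation": [0.0167, -0.006, 0], "spin": 0.0008}, {"jaw": 0.02, "translation": [0.0167, -0.006, 0], "spin": 0.0008}, {"jaw": 0.02, "translation": [0.0167, -0.006, 0], "spin": 0.0008}, {"jaw": 0.02, "translation": [0.0167, -0.006, 0], "spin": 0.0008}, {"jaw": 0.02, "translation": [0.0167, -0.006, 0], "spin": 0.0008}, {"jaw": 0.02, "translation": [0.0167, -0.006, 0], "spin": 0.0008}, {"jaw": 0.02, "translation": [0.0167, -0.006, 0], "spin": 0.0008}])

```text
time: 48.43
tool_pos: [550.9, -208.8, 182.9]
tcp_rot: [-179.9, -0.0, 83.7]
ft_force: [0.1, 0.3, -6.0]
finger_gap: 43.6
grip_force: 61.6
```

>>> carry_out(commands=[{"jaw": 0.02, "translation": [0.0167, -0.006, 0], "spin": 0.0008}, {"jaw": 0.02, "translation": [0.0167, -0.006, 0], "spin": 0.0008}, {"jaw": 0.02, "translation": [0.0167, -0.006, 0], "spin": 0.0008}, {"jaw": 0.02, "translation": [0.0167, -0.006, 0], "spin": 0.0008}, {"jaw": 0.02, "translation": [0.0167, -0.006, 0], "spin": 0.0008}, {"jaw": 0.02, "translation": [0.0167, -0.006, 0], "spin": 0.0008}, {"jaw": 0.02, "translation": [0.0167, -0.006, 0], "spin": 0.0008}, {"jaw": 0.02, "translation": [0.0167, -0.006, 0], "spin": 0.0008}])

```text
time: 49.1
tool_pos: [518.2, -70.8, 183.1]
tcp_rot: [-179.9, -0.0, 83.4]
ft_force: [0.1, -0.5, -5.7]
finger_gap: 43.6
grip_force: 61.6
```

>>> carry_out(commands=[{"jaw": 0.02, "translation": [0, 0, 0.005], "spin": 0}, {"jaw": 0.02, "translation": [0, 0, 0.012], "spin": 0}, {"jaw": 0.02, "translation": [0, 0, 0.014], "spin": 0}, {"jaw": 0.02, "translation": [0, 0, 0.014], "spin": 0}, {"jaw": 0.02, "translation": [0, 0, 0.012], "spin": 0}, {"jaw": 0.02, "translation": [0, 0, 0.007], "spin": 0}, {"jaw": 0.02, "translation": [0, 0, 0.002], "spin": 0}, {"jaw": 0.02, "translation": [0, 0, 0], "spin": 0}])

```text
time: 49.77
tool_pos: [518.4, -71.9, 116.5]
tcp_rot: [-179.9, -0.0, 83.4]
ft_force: [-0.3, -0.4, -6.9]
finger_gap: 43.3
grip_force: 61.5
```

Run:
```python
from fit import *
p=r.snapshot("wrist");s=r.sense();print(s["tool_pos"],s["tcp_rot"],s["ft_force"])
fit(p,"box_square",519.6,-71,18+s["tool_pos"][2]-103.2,(-6.6,-8.6,-4.6))
plan([519.7,-73.2,104],83.4,8)
```

```text
[518.99948052 -72.01630222 117.49108061] [-1.79990374e+02  2.27966082e-03  8.33690602e+01] [ 0.35913257  0.2402373  -5.64868609]
box_square 0.76 (6270, np.float64(519.1), np.float64(-69.0), -4.6) of 186592
8 rows t [-0.0001  0.0001] 0.0018 spin -0.0
```

>>> carry_out(commands=[{"jaw": 0.02, "translation": [-0.0004, 0.0002, 0.003], "spin": 0}, {"jaw": 0.02, "translation": [-0.0004, 0.0002, 0.003], "spin": 0}, {"jaw": 0.02, "translation": [-0.0004, 0.0002, 0.003], "spin": 0}, {"jaw": 0.02, "translation": [-0.0003, 0.0001, 0.002], "spin": 0}, {"jaw": 0.02, "translation": [0, 0, 0.0015], "spin": 0}, {"jaw": 0.02, "translation": [0, 0, 0.001], "spin": 0}, {"jaw": 0.02, "translation": [0, 0, 0], "spin": 0}, {"jaw": 0.02, "translation": [0, 0, 0], "spin": 0}])

```text
time: 50.53
tool_pos: [519.4, -73.3, 104.0]
tcp_rot: [-180.0, -0.0, 83.4]
ft_force: [-0.3, -0.4, -6.1]
finger_gap: 43.8
grip_force: 61.7
```

>>> carry_out(commands=[{"jaw": 0.02, "translation": [0, 0, 0.0005], "spin": 0}, {"jaw": 0.02, "translation": [0, 0, 0.0005], "spin": 0}, {"jaw": 0.02, "translation": [0, 0, 0], "spin": 0}, {"jaw": 0.02, "translation": [0, 0, 0], "spin": 0}, {"jaw": 0.02, "translation": [0, 0, 0], "spin": 0}, {"jaw": 0.02, "translation": [0, 0, 0], "spin": 0}, {"jaw": 0.02, "translation": [0, 0, 0], "spin": 0}, {"jaw": 0.02, "translation": [0, 0, 0], "spin": 0}])

```text
time: 51.2
tool_pos: [519.7, -73.3, 103.4]
tcp_rot: [180.0, 0.0, 83.4]
ft_force: [-2.5, 0.6, 2.3]
finger_gap: 43.9
grip_force: 62.3
```

>>> carry_out(commands=[{"jaw": 0.02, "translation": [0, 0, 0], "spin": 0}, {"jaw": 0.02, "translation": [0, 0, 0], "spin": 0}, {"jaw": 0.046, "translation": [0, 0, 0], "spin": 0}, {"jaw": 0.05, "translation": [0, 0, 0], "spin": 0}, {"jaw": 0.06, "translation": [0, 0, 0], "spin": 0}, {"jaw": 0.07, "translation": [0, 0, 0], "spin": 0}, {"jaw": 0.08, "translation": [0, 0, 0], "spin": 0}, {"jaw": 0.08, "translation": [0, 0, 0], "spin": 0}])

```text
time: 51.87
tool_pos: [519.6, -73.4, 103.0]
tcp_rot: [180.0, 0.0, 83.4]
ft_force: [-0.1, 0.0, 0.5]
finger_gap: 79.9
grip_force: 0.0
```

>>> carry_out(commands=[{"jaw": 0.08, "translation": [0, 0, -0.01], "spin": 0}, {"jaw": 0.08, "translation": [0, 0, -0.02], "spin": 0}, {"jaw": 0.08, "translation": [0, 0, -0.02], "spin": 0}, {"jaw": 0.08, "translation": [0, 0, -0.025], "spin": 0}, {"jaw": 0.085, "translation": [0, 0, -0.025], "spin": 0}, {"jaw": 0.085, "translation": [-0.02, 0, -0.025], "spin": 0}, {"jaw": 0.085, "translation": [-0.03, 0, -0.025], "spin": 0}, {"jaw": 0.085, "translation": [-0.03, 0, -0.02], "spin": 0}])

```text
time: 52.53
tool_pos: [510.6, -153.2, 276.4]
tcp_rot: [179.8, 0.0, 83.5]
ft_force: [0.5, 0.0, 0.8]
finger_gap: 85.1
grip_force: 0.0
```

Run:
```python
from fit import *
r.snapshot("wrist");p=r.snapshot("wrist");s=r.sense();print(s["tool_pos"],s["tcp_rot"])
im=p["pixels"].copy()
fit(p,"cylinder_square",529,8,18)
fit(p,"box_square",519.8,-71,18,(-6.6,-8.6,-4.6,-2.6,-10.6))
cv2.imwrite("pics/w12.png",cv2.resize(im[20:220,170:370],None,fx=3,fy=3,interpolation=2))
```

```text
[ 511.52505657 -157.00378814  278.67274894] [179.55994469   0.21717688  83.1962876 ]
cylinder_square 0.97 (780, np.float64(528.5), np.float64(8.5), 0) of 29296
box_square 0.94 (1321, np.float64(519.8), np.float64(-71.5), -2.6) of 33728
```

View pics/w12.png

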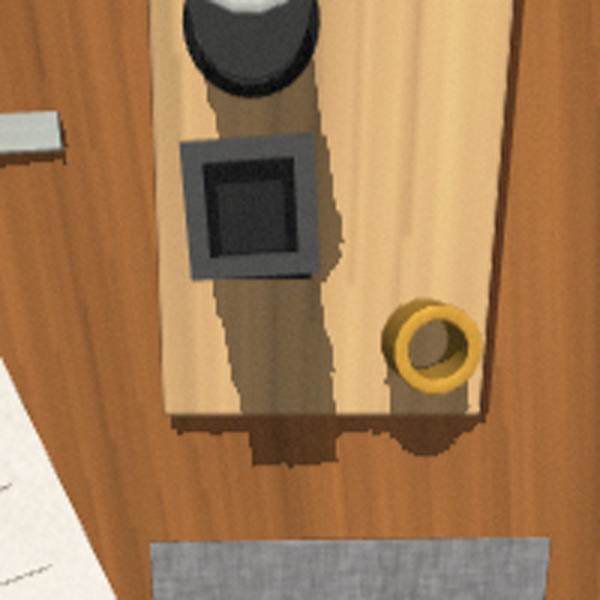

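```bash
cat > yaw.py <<'E'
from fit import *
def boxyaw(p,x,y,zt=133):
    im=p["pixels"];hsv=cv2.cvtColor(im,cv2.COLOR_BGR2HSV);c=proj(p,[x,y,zt]);yy,xx=np.mgrid[:384,:512]
    m=((hsv[...,1]<60)&(hsv[...,2]>60)&(hsv[...,2]<125)&(abs(xx-c[0])<34)&(abs(yy-c[1])<34)).astype(np.uint8)
    m=cv2.morphologyEx(m,cv2.MORPH_OPEN,np.ones((3,3)))
    k=max(cv2.findContours(m,0,cv2.CHAIN_APPROX_NONE)[0],key=cv2.contourArea)[:,0]
    W=np.array([hit(p,u,zt) for u in k],np.float32);R=cv2.minAreaRect(W)
    q=W-R[0];out=[]   # refine: line fit per side
    a=np.radians(R[2]);B=q@np.array([[np.cos(a),-np.sin(a)],[np.sin(a),np.cos(a)]])
    for ax in(0,1):
        for sg in(1,-1):
            s=(B[:,ax]*sg>17)&(abs(B[:,1-ax])<16)
            f=np.polyfit(B[s,1-ax],B[s,ax],1);ang=np.degrees(np.arctan(f[0]))*(1 if ax else -1);out.append(round(R[2]+ang,1))
    print("boxtop",np.round(R[0],1),np.round(R[1],1),round(R[2],1),out)
E
python3 - <<'E'
from yaw import *
p=r.snapshot("wrist");boxyaw(p,519.8,-71)
g=cv2.cvtColor(p["pixels"],cv2.COLOR_BGR2LAB);m=((g[...,0]>150)&(g[...,2]>145)).astype(np.uint8)
n,l,st,c=cv2.connectedComponentsWithStats(m);i=1+np.argmax(st[1:,4]);k=np.argwhere(l==i)[:,::-1];print("board",cv2.minAreaRect(np.array([hit(p,u,18) for u in k],np.float32)))
plan([519.8,-71.5,190],86.5,8)
E
```

```text
boxtop [520.  -71.5] [43.7 43.6] 87.1 [np.float64(88.3), np.float64(87.5), np.float64(87.6), np.float64(87.1)]
board ((591.8892211914062, -68.08755493164062), (209.11363220214844, 85.11904907226562), 83.34654235839844)
8 rows t [0.0102 0.0003] 0.0104 spin -0.0069
```

Run:
```python
from h import *
print(r.sense()["tool_pos"]);plan([520,-71.3,170],87.5,8)
```

```text
[ 510.10947389 -152.58301826  272.99408885]
8 rows t [0.0102 0.0004] 0.0129 spin -0.0091
```

>>> carry_out(commands=[{"jaw": 0.085, "translation": [0.0102, 0.0004, 0.0129], "spin": -0.0091}, {"jaw": 0.085, "translation": [0.0102, 0.0004, 0.0129], "spin": -0.0091}, {"jaw": 0.085, "translation": [0.0102, 0.0004, 0.0129], "spin": -0.0091}, {"jaw": 0.085, "translation": [0.0102, 0.0004, 0.0129], "spin": -0.0091}, {"jaw": 0.085, "translation": [0.0102, 0.0004, 0.0129], "spin": -0.0091}, {"jaw": 0.085, "translation": [0.0102, 0.0004, 0.0129], "spin": -0.0091}, {"jaw": 0.085, "translation": [0.0102, 0.0004, 0.0129], "spin": -0.0091}, {"jaw": 0.085, "translation": [0.0102, 0.0004, 0.0129], "spin": -0.0091}])

```text
time: 53.45
tool_pos: [520.1, -70.4, 168.3]
tcp_rot: [-180.0, -0.0, 87.6]
ft_force: [0.4, -0.3, 0.7]
finger_gap: 85.3
grip_force: 0.0
```

>>> carry_out(commands=[{"jaw": 0.085, "translation": [0, 0, 0.01], "spin": 0}, {"jaw": 0.085, "translation": [0, 0, 0.012], "spin": 0}, {"jaw": 0.085, "translation": [0, 0, 0.012], "spin": 0}, {"jaw": 0.085, "translation": [0, 0, 0.012], "spin": 0}, {"jaw": 0.085, "translation": [0, 0, 0.012], "spin": 0}, {"jaw": 0.085, "translation": [0, 0, 0.008], "spin": 0}, {"jaw": 0.085, "translation": [0, 0, 0.002], "spin": 0}, {"jaw": 0.085, "translation": [0, 0, 0], "spin": 0}])

```text
time: 54.12
tool_pos: [519.6, -71.9, 100.8]
tcp_rot: [-179.9, -0.0, 87.5]
ft_force: [0.1, -0.1, -0.1]
finger_gap: 84.9
grip_force: 0.0
```

Run:
```python
from h import *
s=r.sense();print(s["tool_pos"],s["tcp_rot"]);plan([520,-71.3,101],87.5,8)
```

```text
[519.64612956 -71.88942242 100.8206689 ] [-1.79909235e+02 -1.69236435e-02  8.75306483e+01]
8 rows t [0.0001 0.    ] -0.0 spin 0.0001
```

Grip, lift 9 mm, turn −4.2° (spin +0.073), then lower.

>>> carry_out(commands=[{"jaw": 0.07, "translation": [0, 0, 0], "spin": 0}, {"jaw": 0.06, "translation": [0, 0, 0], "spin": 0}, {"jaw": 0.05, "translation": [0, 0, 0], "spin": 0}, {"jaw": 0.045, "translation": [0, 0, 0], "spin": 0}, {"jaw": 0.04, "translation": [0, 0, 0], "spin": 0}, {"jaw": 0.03, "translation": [0, 0, 0], "spin": 0}, {"jaw": 0.02, "translation": [0, 0, 0], "spin": 0}, {"jaw": 0.02, "translation": [0, 0, 0], "spin": 0}], squeeze=60)

```text
time: 54.78
tool_pos: [520.4, -71.8, 102.7]
tcp_rot: [180.0, 0.0, 87.6]
ft_force: [-2.9, 0.2, 6.4]
finger_gap: 43.3
grip_force: 61.6
```

>>> carry_out(commands=[{"jaw": 0.02, "translation": [0, 0, -0.004], "spin": 0}, {"jaw": 0.02, "translation": [0, 0, -0.005], "spin": 0}, {"jaw": 0.02, "translation": [0, 0, -0.003], "spin": 0}, {"jaw": 0.02, "translation": [0, 0, 0], "spin": 0.024}, {"jaw": 0.02, "translation": [0, 0, 0], "spin": 0.025}, {"jaw": 0.02, "translation": [0, 0, 0], "spin": 0.024}, {"jaw": 0.02, "translation": [0, 0, 0], "spin": 0}, {"jaw": 0.02, "translation": [0, 0, 0], "spin": 0}])

```text
time: 55.45
tool_pos: [520.0, -71.7, 113.5]
tcp_rot: [-180.0, -0.0, 83.4]
ft_force: [-0.2, -0.5, -6.5]
finger_gap: 43.2
grip_force: 62.1
```

Run:
```python
from h import *
s=r.sense();print(s["tool_pos"],s["tcp_rot"],s["ft_force"]);plan([520,-71.3,103],83.35,8)
```

```text
[520.04956538 -71.69234957 113.50855175] [-1.79973403e+02 -2.01523574e-03  8.33797243e+01] [-0.24913205 -0.49259946 -6.45660065]
8 rows t [ 0. -0.] 0.0013 spin 0.0001
```

>>> carry_out(commands=[{"jaw": 0.02, "translation": [0, 0, 0.003], "spin": 0}, {"jaw": 0.02, "translation": [0, 0, 0.003], "spin": 0}, {"jaw": 0.02, "translation": [0, 0, 0.002], "spin": 0}, {"jaw": 0.02, "translation": [0, 0, 0.001], "spin": 0}, {"jaw": 0.02, "translation": [0, 0, 0.001], "spin": 0}, {"jaw": 0.02, "translation": [0, 0, 0.0005], "spin": 0}, {"jaw": 0.02, "translation": [0, 0, 0.0003], "spin": 0}, {"jaw": 0.02, "translation": [0, 0, 0], "spin": 0}])

```text
time: 56.12
tool_pos: [520.3, -71.8, 103.0]
tcp_rot: [180.0, 0.0, 83.4]
ft_force: [0.3, -0.7, -7.4]
finger_gap: 43.1
grip_force: 62.1
```

>>> carry_out(commands=[{"jaw": 0.02, "translation": [0, 0, 0.0004], "spin": 0}, {"jaw": 0.02, "translation": [0, 0, 0.0003], "spin": 0}, {"jaw": 0.02, "translation": [0, 0, 0], "spin": 0}, {"jaw": 0.02, "translation": [0, 0, 0], "spin": 0}, {"jaw": 0.02, "translation": [0, 0, 0], "spin": 0}, {"jaw": 0.02, "translation": [0, 0, 0], "spin": 0}, {"jaw": 0.02, "translation": [0, 0, 0], "spin": 0}, {"jaw": 0.02, "translation": [0, 0, 0], "spin": 0}])

```text
time: 56.78
tool_pos: [520.4, -71.8, 102.7]
tcp_rot: [180.0, 0.0, 83.4]
ft_force: [-3.2, 0.3, 1.4]
finger_gap: 43.2
grip_force: 62.8
```

>>> carry_out(commands=[{"jaw": 0.02, "translation": [0, 0, 0], "spin": 0}, {"jaw": 0.02, "translation": [0, 0, 0], "spin": 0}, {"jaw": 0.046, "translation": [0, 0, 0], "spin": 0}, {"jaw": 0.05, "translation": [0, 0, 0], "spin": 0}, {"jaw": 0.06, "translation": [0, 0, 0], "spin": 0}, {"jaw": 0.07, "translation": [0, 0, 0], "spin": 0}, {"jaw": 0.08, "translation": [0, 0, 0], "spin": 0}, {"jaw": 0.08, "translation": [0, 0, 0], "spin": 0}])

```text
time: 57.45
tool_pos: [520.4, -71.8, 102.4]
tcp_rot: [180.0, 0.0, 83.4]
ft_force: [-0.1, 0.1, -0.3]
finger_gap: 79.9
grip_force: 0.0
```

>>> carry_out(commands=[{"jaw": 0.08, "translation": [0, 0, -0.01], "spin": 0}, {"jaw": 0.08, "translation": [0, 0, -0.02], "spin": 0}, {"jaw": 0.08, "translation": [0, 0, -0.02], "spin": 0}, {"jaw": 0.08, "translation": [0, 0, -0.025], "spin": 0}, {"jaw": 0.085, "translation": [0, 0, -0.025], "spin": 0}, {"jaw": 0.085, "translation": [-0.02, 0, -0.025], "spin": 0}, {"jaw": 0.085, "translation": [-0.03, 0, -0.025], "spin": 0}, {"jaw": 0.085, "translation": [-0.03, 0, -0.02], "spin": 0}])

```text
time: 58.12
tool_pos: [511.3, -151.6, 275.7]
tcp_rot: [179.8, 0.0, 83.5]
ft_force: [0.3, -0.7, 1.0]
finger_gap: 85.0
grip_force: 0.0
```

>>> carry_out(commands=[{"jaw": 0.085, "translation": [-0.01, 0, -0.005], "spin": 0}, {"jaw": 0.085, "translation": [-0.01, 0, -0.005], "spin": 0}, {"jaw": 0.085, "translation": [-0.005, 0, 0], "spin": 0}, {"jaw": 0.085, "translation": [0, 0, 0], "spin": 0}, {"jaw": 0.085, "translation": [0, 0, 0], "spin": 0}, {"jaw": 0.085, "translation": [0, 0, 0], "spin": 0}, {"jaw": 0.085, "translation": [0, 0, 0], "spin": 0}, {"jaw": 0.085, "translation": [0, 0, 0], "spin": 0}])

```text
time: 58.78
tool_pos: [508.1, -175.2, 281.7]
tcp_rot: [-179.9, -0.0, 83.4]
ft_force: [0.2, -0.0, -0.5]
finger_gap: 85.1
grip_force: 0.0
```

Run:
```python
from yaw import *
p=r.snapshot("wrist");s=r.sense();print(s["tool_pos"],s["tcp_rot"])
boxyaw(p,520,-71)
fit(p,"cylinder_square",529,8,18)
fit(p,"box_square",519.8,-71,18,(-6.6,-8.6,-4.6,-2.6,-10.6))
q=r.snapshot("side")
cv2.imwrite("pics/w13.png",np.hstack([cv2.resize(p["pixels"][:200,170:370],(400,400)),cv2.resize(q["pixels"][110:380,120:380],(385,400))]))
```

```text
[ 508.09026645 -175.3839438   281.85370331] [-1.79960126e+02 -1.75903447e-02  8.34263002e+01]
boxtop [520.3 -71. ] [42.8 43.7] 83.5 [np.float64(84.5), np.float64(83.5), np.float64(84.6), np.float64(83.7)]
cylinder_square 0.82 (658, np.float64(529.0), np.float64(9.0), 0) of 19584
box_square 0.7 (1106, np.float64(520.3), np.float64(-71.0), -6.6) of 36400
```

View pics/w13.png

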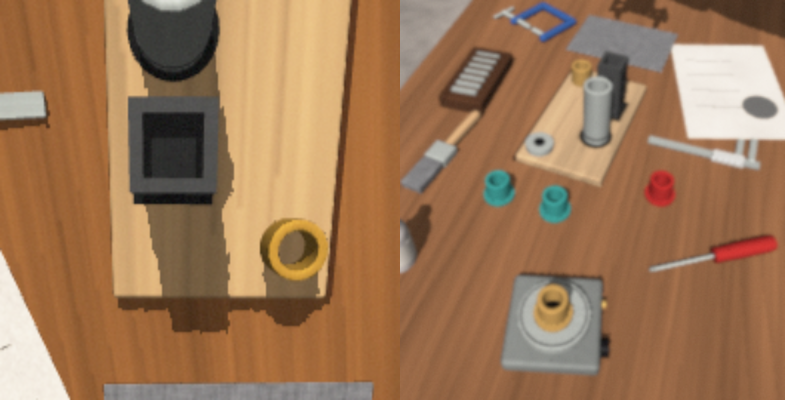

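The box gauge is now square to its seat. The round gauge stands on its seat, and the bush is flange down on the platen.

```bash
python3 -c "
from bench import r
print(r.hand_in())"
```

```text
the job is handed in; nothing more can be done
None
```

I finished the job in the order asked and handed it in at about 59 s. In the last pictures the bush stands flange down within about 1.5 mm of the platen's centre, and both gauges are upright within about 1 mm of their seat centres. The square gauge needed a second grip to square it up, to within about 1°.

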